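# Sort two timing gears and prove the 12-tooth one on the mesh tester

## Task

Two steel gears of equal diameter lie on the garage bench, one with 12 teeth and one with 16. Mesh the 12-tooth gear flat on the tester's grey bed beside the dark steel master gear and, with that gear alone, turn the master until its yellow tooth points straight at the yellow line, and leave it so. Afterwards lay that gear in the green tray; the 16-tooth gear goes in the red tray; set both down flat without dropping them, and leave the other things on the bench where they are.

Things in the scene. Friction and masses are not known exactly. Their poses are not given: they have to be found in the camera images.
- gear12: Steel spur gear with 12 coarse teeth, lying flat: 69 mm outside dia over the tooth tips, 49 mm at the tooth roots, toothed disc 14 mm thick; a smooth round hub, 26 mm dia, stands up on it from 14 to 48 mm above the underside: grip it there, above the teeth. 0.35 kg. Origin: centre of the underside; z up; x points along the middle of one tooth (teeth every 30 degrees).
- gear16: Steel spur gear like the other, same outside dia (69 mm), thickness and hub, but with 16 finer teeth; it does not mesh with the master. Origin: centre of the underside; z up.
- tester: Mesh tester, fixed: grey bed plate 200 x 135 mm, 12 mm thick, with the master gear on a post over its origin. Origin: on the bench (underside of plate) right below the post axis. The plate reaches from 120 mm on its -x side (the free bed for the gear under test, nearer the robot) to 80 mm on its +x side, with a yellow line on the plate along +x.
- post (a point): Point on the master gear's axis at its underside, 13 mm above the bench, 1 mm above the bed. Master: 15 evenly spaced teeth (so a gap faces the bed, -x, when the yellow one points to +x), 84 mm dia over the tips, 64 mm at the roots, 14 mm thick; post top 35 mm above bench. Axes 68 to 70 mm apart mesh freely with about 3 mm of play; the oiled, tapered teeth find their gaps when the 12-tooth gear is slid in sideways.
- master (a joint): Turn of the dark steel master gear about its upright post, rad, counter-clockwise from above positive; 0 when its yellow tooth points along the tester's +x, at the yellow line. It turns freely against light friction (0.03 Nm) and stays where left. It must be driven by the gear, not by the fingers. 1 rad of the 12-tooth gear turns it 0.8 rad the other way.
- yellow_tooth (a point): Point near the tip of the master's yellow tooth, 40 mm from the axis, on its upper face.
- green_tray: Fixed green plastic tray, 108 x 108 mm outside, 18 mm high, walls and floor 4 mm; for the 12-tooth gear. Origin: centre of the underside.
- red_tray: Fixed red plastic tray, 108 x 108 mm outside, 18 mm high, walls and floor 4 mm; for the 16-tooth gear. Origin: centre of the underside.
- jar: Bystander: small amber jar, 60 mm dia, 75 mm tall. Origin: centre of the underside or middle. Leave alone.
- wrench: Bystander: steel wrench, 170 mm long, lying flat. Origin: centre of the underside or middle. Leave alone.
- screwdriver: Bystander: yellow-handled screwdriver, 200 mm long, lying flat. Origin: centre of the underside or middle. Leave alone.
- sprocket: Bystander: dark flat 9-tooth chain sprocket without a hub, 72 mm dia, 6 mm thick, not part of the job. Origin: centre of the underside or middle. Leave alone.
- tin: Bystander: open aluminium tin, 70 mm dia, 70 mm tall. Origin: centre of the underside or middle. Leave alone.
Things that resemble listed ones, but are neither listed nor needed, are in the scene too. Leave any pink, purple or turquoise look-alike of the gear12 alone.

How it is judged:
By the outcome, as a careful person would: the job done as asked, in the order asked, and still so for the second after the job is handed in, with the robot touching nothing.
It also fails if it takes over 72 s, if anything falls off the work surface, if the arm or the gripper's body presses on something with over 40 N, if the wrist force passes 120 N, or if a joint passes its speed limit or range.

## Robot

A 6-joint arm with a two-finger parallel gripper is mounted at the origin on the work surface. World frame = base frame: x ahead of the robot, y to its left, z up, the work surface at z = 0. Lengths are in m, angles in rad, forces in N, time in s.
With the tool pointing down it reaches from about 0.375 to 0.9 m from the base axis. Payload 3.1 kg.
Tool frame: the origin (TCP) lies at the very end of the fingers, on their centre line; the grasp point (between the pads) lies 19 mm behind it; z points along the fingers, y is the direction in which the jaws open and shut (so a half turn about z gives the same grasp; the last joint's range is limited). The gripper opens to 87 mm and grips with 3 to 60 N. Pads are 19 mm wide; open, the fingers measure 117 mm over their backs; the gripper's body (75 mm by 190 mm) begins 51 mm behind the grasp point.
Start: joints at [-1.514, 0.527, 1.433, -0, 1.181, -0.178], TCP at [0.145, -0.608, 0.223] pointing down, gripper open.
Joint ranges: [-3.08, 3.08], [-0.75, 2.2], [0.22, 2.44], [-1.43, 4.57], [0, 2.65], [-2.85, 2.85]. Speed limits (rad/s): [2.79, 2.79, 3.14, 3.14, 3.14, 3.14].

## Interface

Orientations are given as a unit quaternion [x, y, z, w].
In Python, from rig import robot gives the robot as it stands. The module is installed in compiled form; this text tells all that it offers.
- The arm moves only by the tool send_rows, never from a script. Its argument "deltas" is a list of rows, each an object of numbers: "tx", "ty", "tz": the shift along the tool's x, y, z in cm; "rx", "ry", "rz": the turn, a rotation vector about the tool's x, y, z in rad. A call has 1 to 5 rows; each row is the pose to reach, as a shift and turn from the pose commanded when the call began, along the tool's axes at that moment; what a row does not reach only later rows make up. A row lasts 1/12 s, in which the tool goes at most 41.7 mm and 7.16 degrees, less where a joint would pass 70% of its speed; a pose out of reach is approached as far as the arm can. A call with a gripper value outside its range is refused whole. "claw" is the finger opening in cm, from 0 to 8.7, set as the call begins (left out, the last holds). The fingers move at their own pace and stop on an object; "squeeze" is the grip in N (left out, the last holds). Time passes only in rows, so rows that repeat a pose let the fingers close. It gives the time, the measured TCP pose, the force and the opening at its end, in the units of the state.
- robot.get_obs(): the state, without advancing time (a new reading comes with each control period).
- robot.camera(name): name is "scene" or "top" or "wrist"; returns a dict with "color" (420x560x3 uint8, red, green, blue), "z_map" (420x560 float32, m along the optical axis (not along the pixel's ray), 0 where there is no reading), "intrinsics" (3x3 intrinsics, pixels), "R" (3x3) and "t" (3): a world point X has camera coordinates R X + t; the wrist camera has in their place "tool_from_camera" (4x4, takes a point from camera to tool coordinates, whose origin is the TCP and whose axes are the flange's). Camera axes: x right, y down, z forward; pixel columns grow to the right and rows downward; lengths in m; the calibration is good to about 2 mm. A picture is of the moment at which its call begins: read the wrist's pose just before it.
- robot.hand_in(): hands the job in, once; it reports no verdict.
Trained networks look in the newest picture that a camera, given by its name, has taken for a name from the list of things; names that differ only in an ending like _2 or _b are one class to them, and where a whole thing is asked for, a point or a joint stands for the part that bears it (a point fixed in the world has none). Each returns a list of dicts, best first, with "p" (0 to 1); they miss things now and then, are a little off and sometimes report something else, mostly with a low value. They report only what shows in the picture. A call takes as long as a camera call. They do not tell look-alikes from the thing itself.
- robot.outline_of(label, camera): "pixels" (420x560 bool, what is visible of it) and "xy" ([column, row] in pixels, amid what is visible of it).
- robot.tip_of(label, camera): "xy" ([column, row] in pixels: a listed point, or the origin of a listed thing).
The state is a dict: "time": time; "q": joint angles; "joint_velocities": joint speeds; "joint_torque": joint torques, N m; "position": TCP position; "tool_rot": TCP orientation; "ft_force": force on the tool from outside, world axes, zero at the start; "moment": the same for the moment, N m; "grip_width": finger opening in m.
Only numpy, scipy, OpenCV 4.12 (cv2) and the standard library are available. Lean on these libraries where they do the work, as an engineer would, in place of code of your own. Each camera call takes 0.05 s, during which the arm holds its last target.

## Working session

There is one attempt and no reset: what is moved stays moved. The work goes in short steps, Python scripts to look and compute and a tool call to move; the robot and the scene stay as the last step left them, time stands still between calls to the robot, and variables do not carry over. Pictures are saved under pics/ and viewed, and the job is handed in when it is done.

Besides the shell and the picture viewer there is one more tool, called after "Request:" as name(argument=value, ...), one argument or row to a line, values as JSON. send_rows: Moves the arm, as the interface text tells. Its arguments: {"type":"object","properties":{"deltas":{"type":"array","items":{"type":"object","properties":{"tx":{"type":"number"},"ty":{"type":"number"},"tz":{"type":"number"},"rx":{"type":"number"},"ry":{"type":"number"},"rz":{"type":"number"}}}},"claw":{"type":"number"},"squeeze":{"type":"number"}},"required":["deltas"]}

```bash
mkdir -p pics
cat > h.py <<'E'
import numpy as np,cv2
from rig import robot
def save(n,img,s=1):
    cv2.imwrite('pics/'+n+'.png',cv2.cvtColor(img,cv2.COLOR_RGB2BGR))
E
python3 - <<'E'
from h import *
import pickle
print({k:np.round(v,3) for k,v in robot.get_obs().items()})
for c in ('scene','top'):
    d=robot.camera(c); save(c+'0',d['color']); pickle.dump(d,open(c+'0.pkl','wb'))
    print(c,d['intrinsics'],np.round(d['R'],3),d['t'])
    for n in ['gear12','gear16','tester','post','master','yellow_tooth','green_tray','red_tray','sprocket']:
        print(n,[(np.round(x['xy']),round(x['p'],2)) for x in robot.tip_of(n,c)] if n!='master' else '', [(np.round(x['xy']),round(x['p'],2),x['pixels'].sum()) for x in robot.outline_of(n,c)] if n not in('post','yellow_tooth') else '')
E
```

```text
{'time': np.float64(0.0), 'q': array([-1.514,  0.528,  1.434,  0.   ,  1.181, -0.178]), 'joint_velocities': array([-0.   , -0.001, -0.   ,  0.001,  0.003,  0.001]), 'joint_torque': array([ 1.0000e-03, -4.4004e+01, -1.7659e+01,  6.3000e-02,  5.8000e-02,
       -0.0000e+00]), 'position': array([ 0.145, -0.607,  0.222]), 'tool_rot': array([ 0.993,  0.117,  0.   , -0.001]), 'ft_force': array([0.665, 0.166, 0.437]), 'moment': array([-0.048,  0.013,  0.022]), 'grip_width': np.float64(0.087)}
scene [[406.71312725   0.         278.72983347]
 [  0.         406.71312725 206.83503088]
 [  0.           0.           1.        ]] [[ 0.827  0.562  0.008]
 [ 0.404 -0.585 -0.703]
 [-0.39   0.585 -0.711]] [-0.45924328 -0.20502738  1.31499117]
gear12 [(array([350., 158.]), 0.86), (array([296., 160.]), 0.81), (array([277., 142.]), 0.77), (array([262., 165.]), 0.74), (array([317., 182.]), 0.56)] [(array([319., 181.]), 0.91, np.int64(356)), (array([261., 158.]), 0.79, np.int64(326)), (array([281., 142.]), 0.77, np.int64(226)), (array([297., 157.]), 0.67, np.int64(304)), (array([349., 154.]), 0.62, np.int6
[... 2041 characters left out ...]
4(3412))]
tester [(array([255., 204.]), 0.86), (array([370., 188.]), 0.16)] [(array([257., 210.]), 0.6, np.int64(3397))]
post [(array([255., 203.]), 0.94)] 
master  [(array([373., 186.]), 0.64, np.int64(1577))]
yellow_tooth [(array([247., 191.]), 0.79)] 
green_tray [(array([373., 187.]), 0.71)] [(array([373., 188.]), 0.9, np.int64(1622))]
red_tray [(array([381., 247.]), 0.69)] [(array([382., 251.]), 0.88, np.int64(1587)), (array([258., 212.]), 0.63, np.int64(3454)), (array([261., 205.]), 0.4, np.int64(564))]
sprocket [(array([108., 289.]), 0.86), (array([273., 140.]), 0.58), (array([250., 192.]), 0.37)] [(array([107., 287.]), 0.91, np.int64(381)), (array([372., 186.]), 0.66, np.int64(1603))]
```

Run:
```python
import cv2
a=cv2.imread('pics/top0.png');cv2.imwrite('pics/top0c.png',cv2.resize(a[110:350,80:420],(793,560),interpolation=cv2.INTER_CUBIC))
cv2.imwrite('pics/top0d.png',cv2.resize(a[180:300,130:290],(800,600),interpolation=cv2.INTER_CUBIC))
```

```text
(no output)
```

View pics/scene0.png

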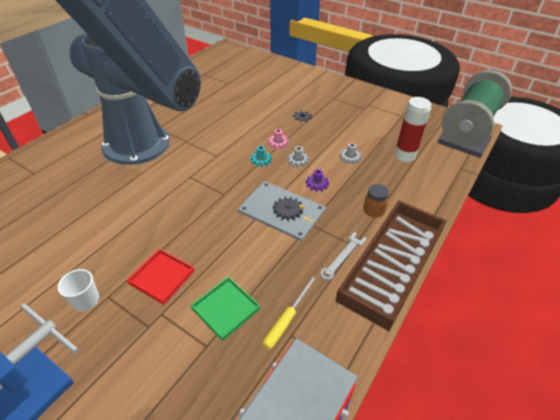

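```bash
ls pics
```

```text
scene0.png
top0.png
top0c.png
top0d.png
```

View pics/top0c.png

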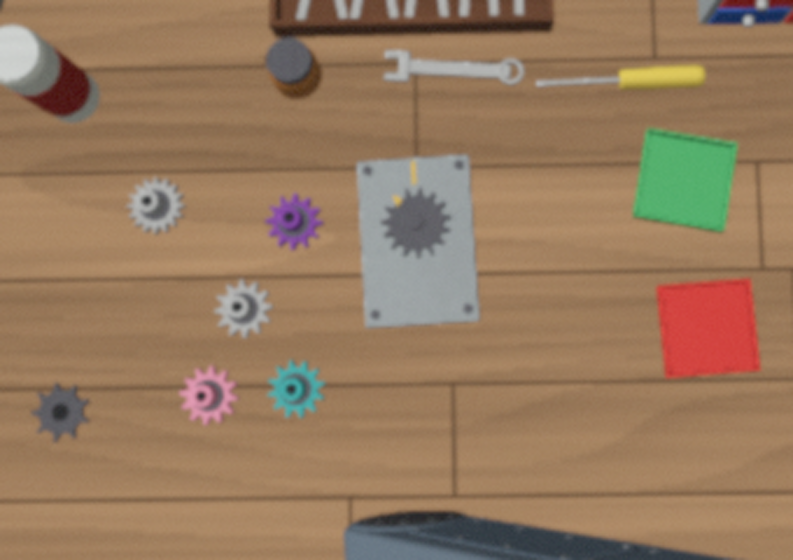

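View pics/top0d.png

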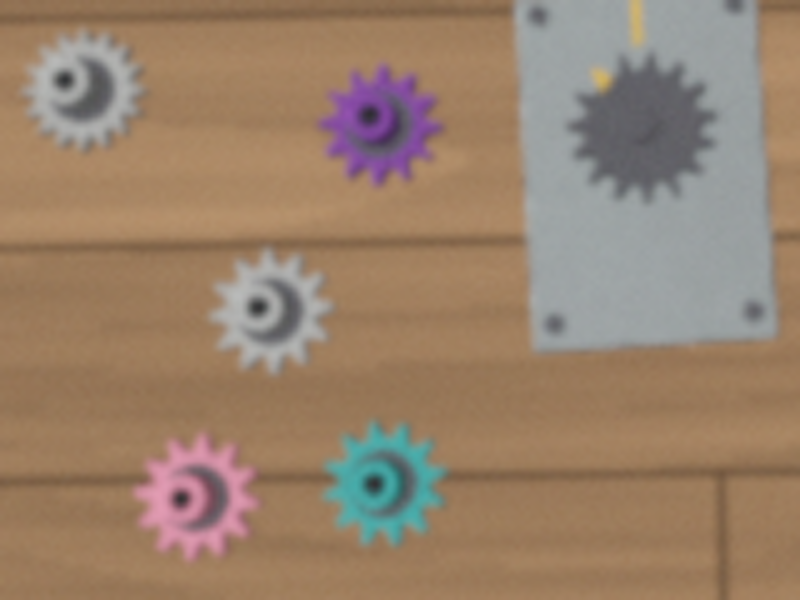

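Top view candidates: steel 12-tooth at (184,242), steel 16-tooth at (147,199), and the look-alikes purple (205,205), pink (170,278), turquoise (208,277); the hubless sprocket is at (107,287). In the close crop I count 12 teeth on the plain steel gear at (184,242), so that is my gear12. Next I measure.

```bash
cat >> h.py <<'E'
import pickle
def ray(d,uv):
    K=d['intrinsics'];R=np.array(d['R']);t=np.array(d['t'])
    v=R.T@(np.linalg.inv(K)@np.array([uv[0],uv[1],1.0])); c=-R.T@t
    return c,v
def atz(d,uv,z):
    c,v=ray(d,uv); return c+v*(z-c[2])/v[2]
def tri(d1,a,d2,b):
    c1,v1=ray(d1,a);c2,v2=ray(d2,b)
    A=np.stack([v1,-v2],1);s=np.linalg.lstsq(A,c2-c1,rcond=None)[0]
    p,q=c1+s[0]*v1,c2+s[1]*v2
    return (p+q)/2,np.linalg.norm(p-q)
def cloud(d,mask):
    v,u=np.nonzero(mask&(d['z_map']>0));z=d['z_map'][v,u];K=d['intrinsics']
    P=np.stack([(u-K[0,2])/K[0,0]*z,(v-K[1,2])/K[1,1]*z,z],1)
    return (P-np.array(d['t']))@np.array(d['R'])
def wristd(n=None):
    from scipy.spatial.transform import Rotation as Ro
    o=robot.get_obs();d=dict(robot.camera('wrist'))
    T=np.eye(4);T[:3,:3]=Ro.from_quat(o['tool_rot']).as_matrix();T[:3,3]=o['position']
    W=T@d['tool_from_camera'];d['R']=W[:3,:3].T;d['t']=-W[:3,:3].T@W[:3,3];d['obs']=o
    if n: save(n,d['color']);pickle.dump(d,open(n+'.pkl','wb'))
    return d
E
python3 - <<'E'
from h import *
T=pickle.load(open('top0.pkl','rb'));S=pickle.load(open('scene0.pkl','rb'))
for n,a,b in [('g12',(184,239),(296,160)),('g16',(149,200),(350,158)),('tester',(255,204),(289.5,211)),('yt',(247,191),(300,204)),('green',(373,187),(224,308)),('red',(381,247),(164,279))]:
    print(n,*[np.round(x,4) for x in tri(T,a,S,b)],np.round(atz(T,a,0),3))
d=wristd('wrist0'); print(d['intrinsics'],np.round(d['tool_from_camera'],3))
E
```

```text
g12 [0.4781 0.2205 0.0069] 0.0142 [0.484 0.227 0.   ]
g16 [ 0.5988  0.3299 -0.0043] 0.005 [0.596 0.327 0.   ]
tester [0.5767 0.0249 0.004 ] 0.0055 [0.579 0.027 0.   ]
yt [0.6045 0.0415 0.0345] 0.0164 [0.617 0.049 0.   ]
green [ 0.6198 -0.3057  0.0045] 0.0036 [ 0.622 -0.305  0.   ]
red [ 0.4521 -0.3226 -0.0028] 0.0042 [ 0.453 -0.32   0.   ]
[[365.54277177   0.         281.95656501]
 [  0.         365.54277177 204.89386808]
 [  0.           0.           1.        ]] [[ 0.001 -0.964 -0.267  0.073]
 [ 1.     0.     0.     0.001]
 [-0.    -0.267  0.964 -0.162]
 [ 0.     0.     0.     1.   ]]
```

View pics/wrist0.png

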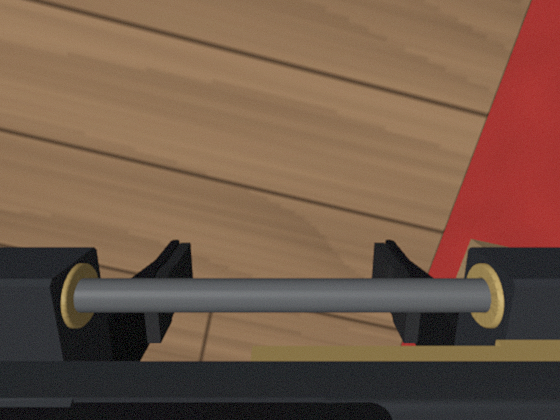

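```bash
cat >> h.py <<'E'
def delta(p,yaw,cur=None):
    """rows numbers from current measured pose to pos p, tool down with tool-x at yaw (deg)"""
    from scipy.spatial.transform import Rotation as Ro
    o=robot.get_obs();R=Ro.from_quat(o['tool_rot'])
    if p is None:p=o['position']
    y=np.radians(yaw);X=np.array([np.cos(y),np.sin(y),0]);Z=np.array([0,0,-1.]);Rt=Ro.from_matrix(np.stack([X,np.cross(Z,X),Z],1))
    d=R.inv().apply(np.array(p)-o['position'])*100
    print('t=%.2f'%o['time'],'pos',np.round(o['position'],4),'yaw %.2f'%cyaw(o),'q6 %.2f'%o['q'][5],'| t cm',np.round(d,2),'r',np.round((R.inv()*Rt).as_rotvec(),4))
def cyaw(o):
    from scipy.spatial.transform import Rotation as Ro
    X=Ro.from_quat(o['tool_rot']).as_matrix()[:,0];return np.degrees(np.arctan2(X[1],X[0]))
E
python3 - <<'E'
from h import *
delta((.53,-.31,.25),0)
E
```

```text
t=1.65 pos [ 0.1454 -0.6078  0.2225] yaw 13.45 q6 -0.18 | t cm [ 44.33 -20.02  -2.75] r [ 0.     -0.      0.2348]
```

Request:
send_rows(
  deltas=[
    {"tx":44.3,"ty":-20,"tz":-2.75,"rz":0.235},
    {"tx":44.3,"ty":-20,"tz":-2.75,"rz":0.235},
    {"tx":44.3,"ty":-20,"tz":-2.75,"rz":0.235},
    {"tx":44.3,"ty":-20,"tz":-2.75,"rz":0.235},
    {"tx":44.3,"ty":-20,"tz":-2.75,"rz":0.235},
  ],
)

```text
schema error: expected keys tx, ty, tz, rx, ry, rz
```

Run:
```python
from h import *
delta((.53,-.31,.25),0)
```

```text
t=1.65 pos [ 0.1454 -0.6078  0.2225] yaw 13.45 q6 -0.18 | t cm [ 44.33 -20.02  -2.75] r [ 0.     -0.      0.2348]
```

Request:
send_rows(
  deltas=[
    {"tx":44.3,"ty":-20,"tz":-2.75,"rx":0,"ry":0,"rz":0.235},
    {"tx":44.3,"ty":-20,"tz":-2.75,"rx":0,"ry":0,"rz":0.235},
    {"tx":44.3,"ty":-20,"tz":-2.75,"rx":0,"ry":0,"rz":0.235},
    {"tx":44.3,"ty":-20,"tz":-2.75,"rx":0,"ry":0,"rz":0.235},
    {"tx":44.3,"ty":-20,"tz":-2.75,"rx":0,"ry":0,"rz":0.235},
  ],
)

```text
time: 2.07
position: [0.311, -0.4792, 0.2345]
tool_rot: [1.0, -0.001, 0.0, 0.0]
ft_force: [1.0, -0.7, -0.8]
grip_width: 0.0868
```

Run:
```python
from h import *
delta((.53,-.31,.25),0)
```

```text
t=2.07 pos [ 0.311  -0.4792  0.2345] yaw -0.06 q6 0.38 | t cm [ 21.88 -16.95  -1.55] r [ 0.0001 -0.0002 -0.001 ]
```

Request:
send_rows(
  deltas=[
    {"tx":22,"ty":-17,"tz":-1.5,"rx":0,"ry":0,"rz":0},
    {"tx":22,"ty":-17,"tz":-1.5,"rx":0,"ry":0,"rz":0},
    {"tx":22,"ty":-17,"tz":-1.5,"rx":0,"ry":0,"rz":0},
    {"tx":22,"ty":-17,"tz":-1.5,"rx":0,"ry":0,"rz":0},
    {"tx":22,"ty":-17,"tz":-1.5,"rx":0,"ry":0,"rz":0},
  ],
)

```text
time: 2.48
position: [0.4759, -0.3518, 0.2459]
tool_rot: [1.0, -0.0, 0.0, 0.0]
ft_force: [-0.4, -0.4, -0.0]
grip_width: 0.087
```

Run:
```python
from h import *
delta((.53,-.31,.25),0)
d=wristd('w1')
delta((.55,.0,.23),0)
T=pickle.load(open('top0.pkl','rb'))
for n in('green_tray','red_tray'):
    r=robot.tip_of(n,'wrist');print(n,[(np.round(x['xy']),round(x['p'],2),np.round(atz(d,x['xy'],0),3)) for x in r])
```

```text
t=2.48 pos [ 0.4759 -0.3518  0.2459] yaw -0.01 q6 0.75 | t cm [ 5.4  -4.18 -0.41] r [ 0.0003 -0.0002 -0.0002]
t=2.53 pos [ 0.4822 -0.3465  0.2465] yaw 0.28 q6 0.75 | t cm [  6.94 -34.61   1.8 ] r [-0.0029 -0.0069  0.005 ]
green_tray [(array([236.,  26.]), 0.67, array([ 0.626, -0.306,  0.   ]))]
red_tray [(array([257., 200.]), 0.64, array([ 0.442, -0.324, -0.   ]))]
```

View pics/w1.png

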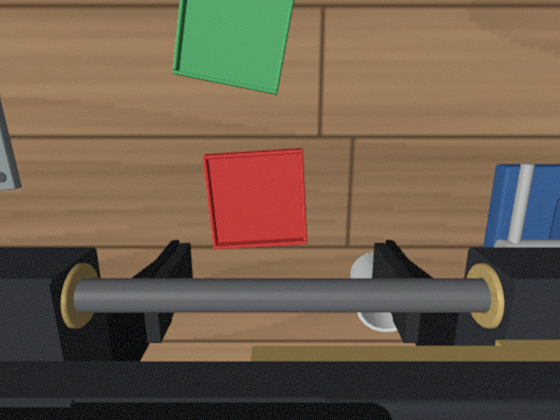

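The wrist picture shows the red tray (centre about (255,199)) and part of the green tray (234,40). On to the tester.

Request:
send_rows(
  deltas=[
    {"tx":7,"ty":-37,"tz":4,"rx":0,"ry":0,"rz":0},
    {"tx":7,"ty":-37,"tz":4,"rx":0,"ry":0,"rz":0},
    {"tx":7,"ty":-37,"tz":4,"rx":0,"ry":0,"rz":0},
    {"tx":7,"ty":-37,"tz":4,"rx":0,"ry":0,"rz":0},
    {"tx":7,"ty":-37,"tz":4,"rx":0,"ry":0,"rz":0},
  ],
)

```text
time: 3.05
position: [0.5123, -0.1496, 0.2233]
tool_rot: [1.0, -0.001, -0.0, 0.0]
ft_force: [1.5, 0.6, -0.4]
grip_width: 0.0872
```

Run:
```python
from h import *
delta((.56,.03,.2),0)
```

```text
t=3.05 pos [ 0.5123 -0.1496  0.2233] yaw -0.16 q6 1.08 | t cm [  4.72 -17.97   2.32] r [ 0.0004  0.0004 -0.0028]
```

Request:
send_rows(
  deltas=[
    {"tx":4.5,"ty":-17.5,"tz":2.3,"rx":0,"ry":0,"rz":0},
    {"tx":4.5,"ty":-17.5,"tz":2.3,"rx":0,"ry":0,"rz":0},
    {"tx":4.5,"ty":-17.5,"tz":2.3,"rx":0,"ry":0,"rz":0},
    {"tx":4.5,"ty":-17.5,"tz":2.3,"rx":0,"ry":0,"rz":0},
    {"tx":4.5,"ty":-17.5,"tz":2.3,"rx":0,"ry":0,"rz":0},
  ],
)

```text
time: 3.47
position: [0.558, 0.0284, 0.1999]
tool_rot: [1.0, 0.001, -0.0, -0.001]
ft_force: [-1.1, 0.2, 0.7]
grip_width: 0.0871
```

Request:
send_rows(
  deltas=[
    {"tx":0,"ty":0,"tz":0,"rx":0,"ry":0,"rz":0},
    {"tx":0,"ty":0,"tz":0,"rx":0,"ry":0,"rz":0},
  ],
)

```text
time: 3.63
position: [0.5578, 0.0246, 0.2003]
tool_rot: [1.0, 0.0, -0.0, 0.0]
ft_force: [0.6, -0.3, 0.7]
grip_width: 0.0868
```

Run:
```python
from h import *
d=wristd('w2')
delta((.49,.2,.15),0)
for n in('tester','post','yellow_tooth'):
    r=robot.tip_of(n,'wrist');print(n,[(np.round(x['xy']),round(x['p'],2),np.round(atz(d,x['xy'],dict(tester=0,post=.013,yellow_tooth=.027)[n]),4)) for x in r])
```

```text
t=3.68 pos [0.5579 0.0237 0.2005] yaw -0.05 q6 1.42 | t cm [ -6.8  -17.62   5.03] r [ 0.001   0.0004 -0.0009]
tester [(array([290., 164.]), 0.81, array([0.573 , 0.0159, 0.    ]))]
post [(array([288., 164.]), 0.92, array([0.5757, 0.0179, 0.013 ]))]
yellow_tooth [(array([259., 134.]), 0.97, array([0.6052, 0.0442, 0.027 ]))]
```

View pics/w2.png

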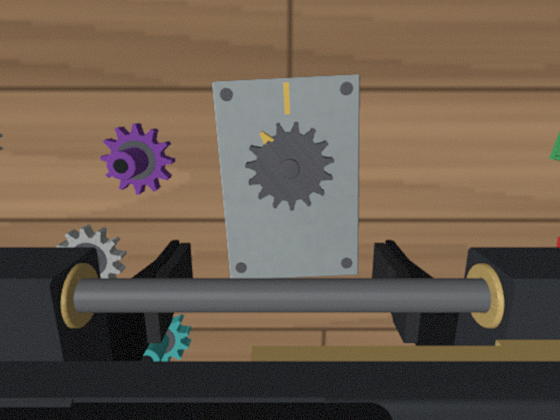

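The wrist picture shows the tester with plate corners around (215,83), (358,76), (357,274), (230,278); master at (290,165), yellow tooth at (265,137). I'll fit these precisely.

```bash
cat > fit.py <<'E'
from h import *
def warp(d,cx,cy,z,half=0.13,ppm=3000,yaw=0):
    """ortho rectified image at plane z, up=+x(yaw), left=+y"""
    n=int(2*half*ppm);K=d['intrinsics'];R=np.array(d['R']);t=np.array(d['t'])
    y=np.radians(yaw);ex=np.array([np.cos(y),np.sin(y),0]);ey=np.array([-np.sin(y),np.cos(y),0])
    A=np.zeros((3,3)) # pixel(u,v,1)->world: p=c+ex*(half-v/ppm)+ey*(half-u/ppm)
    A[:,0]=-ey/ppm;A[:,1]=-ex/ppm;A[:,2]=np.array([cx,cy,z])+ex*half+ey*half
    M=K@(R@A+np.outer(t,[0,0,1]))
    return cv2.warpPerspective(d['color'],M,(n,n),flags=cv2.INTER_CUBIC|cv2.WARP_INVERSE_MAP)
E
python3 - <<'E'
from fit import *
d=pickle.load(open('w2.pkl','rb'))
im=warp(d,.575,.02,.012,half=.13); save('plate',im)
hsv=cv2.cvtColor(im,cv2.COLOR_RGB2HSV)
m=((hsv[...,1]<60)&(hsv[...,2]>60)).astype(np.uint8)
m=cv2.morphologyEx(m,cv2.MORPH_CLOSE,np.ones((9,9)))
cs,_=cv2.findContours(m,0,2);cs=[c for c in cs if cv2.contourArea(c)>20000]
for c in cs:
    print(cv2.minAreaRect(c),cv2.boundingRect(c))
save('platem',m*255)
im=warp(d,.575,.02,.027,half=.06,ppm=6000); save('mast',im)
E
```

```text
((389.5, 460.5), (637.0, 779.0), 90.0) (0, 142, 780, 638)
```

View pics/plate.png

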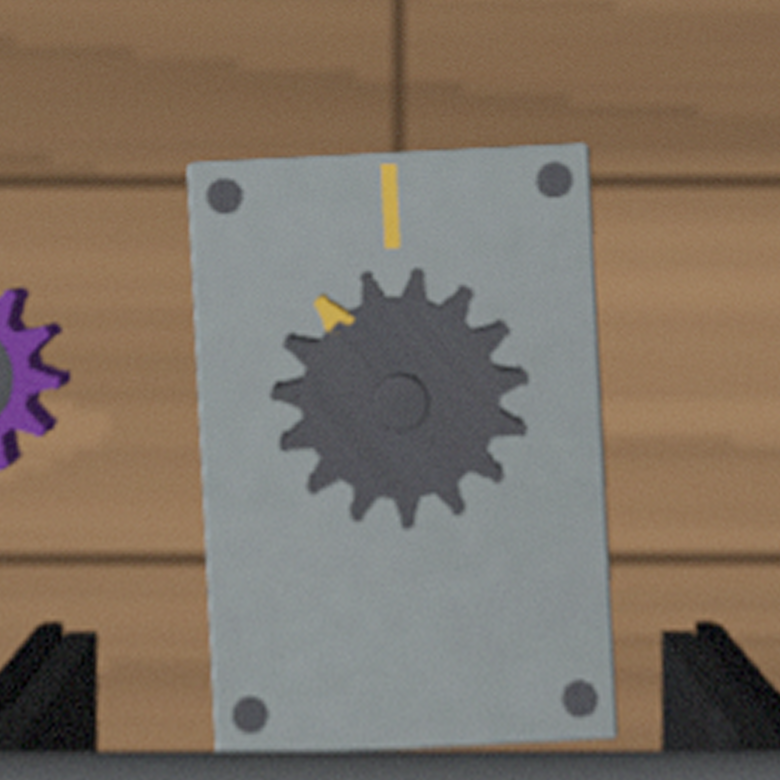

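View pics/mast.png

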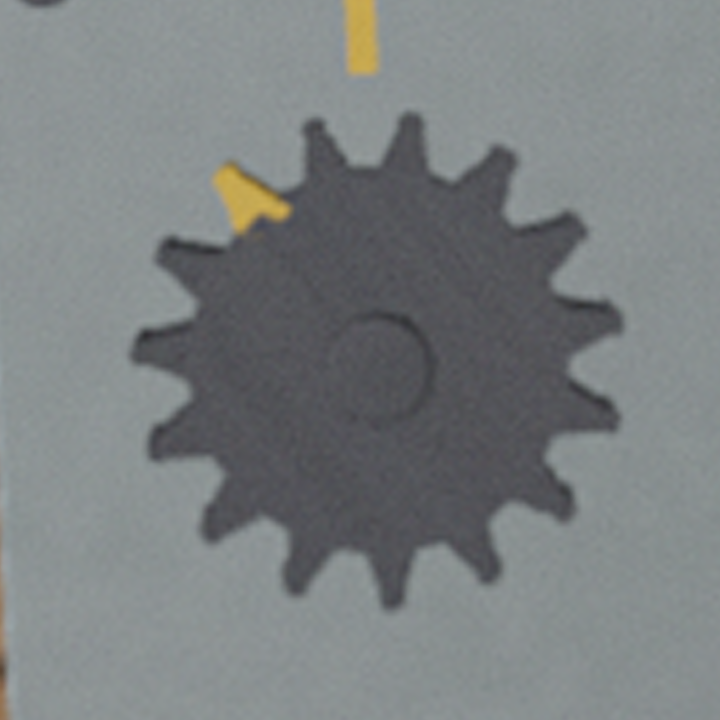

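```bash
cat >> fit.py <<'E'
def gearfit(m,half,ppm,cx,cy,N,r0,r1,yaw=0):
    """m mask in warp image; returns centre world and tooth phase deg (ccw from warp up)"""
    c=max(cv2.findContours(m.astype(np.uint8),0,1)[0],key=cv2.contourArea)
    h=cv2.convexHull(c);(u,v),r=cv2.minEnclosingCircle(h)
    mm=np.zeros_like(m,np.uint8);cv2.drawContours(mm,[c],-1,1,-1)
    M=cv2.moments(mm,True);um,vm=M['m10']/M['m00'],M['m01']/M['m00']
    out=[]
    for (uu,vv) in ((u,v),(um,vm)):
        th=np.arange(0,2*np.pi,np.pi/720);rr=np.linspace(r0,r1,12)*ppm
        X=uu-np.outer(rr,np.sin(th));Y=vv-np.outer(rr,np.cos(th))
        s=cv2.remap(mm.astype(np.float32),X.astype(np.float32),Y.astype(np.float32),1).mean(0)
        F=np.fft.fft(s);ph=-np.degrees(np.angle(F[N]))/N
        k=[(n,round(abs(F[n])/len(s),3)) for n in (12,15,16)]
        out.append((np.round([cx+half-vv/ppm,cy+half-uu/ppm],4),'phase %.2f'%ph,k))
    return out,r/ppm
E
python3 - <<'E'
from fit import *
d=pickle.load(open('w2.pkl','rb'))
im=warp(d,.575,.017,.027,half=.055,ppm=6000)
hsv=cv2.cvtColor(im,cv2.COLOR_RGB2HSV)
yel=((hsv[...,1]>90)&(hsv[...,0]<35)&(hsv[...,2]>110))
m=((hsv[...,2]<110)|yel)
n=im.shape[0];Y,X=np.mgrid[:n,:n];m&=np.hypot(X-n/2,Y-n/2)<.0445*6000
print(gearfit(m,.055,6000,.575,.017,15,.035,.041))
c=np.array([.055*6000]*2);w=yel&(np.hypot(X-n/2,Y-n/2)<.045*6000);v,u=np.nonzero(w);print('yellow ang',np.degrees(np.arctan2(n/2-u.mean(),n/2-v.mean())),np.hypot(n/2-u.mean(),n/2-v.mean())/6)
E
```

```text
([(array([0.575 , 0.0169]), 'phase -8.36', [(12, np.float32(0.002)), (15, np.float32(0.261)), (16, np.float32(0.029))]), (array([0.5751, 0.017 ]), 'phase -8.36', [(12, np.float32(0.002)), (15, np.float32(0.261)), (16, np.float32(0.019))])], 0.04157071431477865)
yellow ang 38.74511257423688 34.58812813682481
```

Post at about (0.575, 0.017), tester yaw 2.8°, and master at about +36.9° relative to the yellow line, so gear12 must turn about +46°. Both networks and fits agree (post 0.5757, 0.0179). Now over to gear12.

Request:
send_rows(
  deltas=[
    {"tx":-7.5,"ty":-19.8,"tz":6,"rx":0,"ry":0,"rz":0},
    {"tx":-7.5,"ty":-19.8,"tz":6,"rx":0,"ry":0,"rz":0},
    {"tx":-7.5,"ty":-19.8,"tz":6,"rx":0,"ry":0,"rz":0},
    {"tx":-7.5,"ty":-19.8,"tz":6,"rx":0,"ry":0,"rz":0},
    {"tx":-7.5,"ty":-19.8,"tz":6,"rx":0,"ry":0,"rz":0},
  ],
)

```text
time: 4.25
position: [0.4871, 0.2125, 0.1437]
tool_rot: [1.0, -0.002, 0.0, -0.0]
ft_force: [0.4, 0.1, -0.5]
grip_width: 0.0869
```

Request:
send_rows(
  deltas=[
    {"tx":-0.5,"ty":-0.5,"tz":0.5,"rx":0,"ry":0,"rz":0},
    {"tx":-0.5,"ty":-0.5,"tz":0.5,"rx":0,"ry":0,"rz":0},
    {"tx":-0.5,"ty":-0.5,"tz":0.5,"rx":0,"ry":0,"rz":0},
  ],
)

```text
time: 4.5
position: [0.4826, 0.2167, 0.1388]
tool_rot: [1.0, -0.0, 0.0, 0.0]
ft_force: [0.6, 0.5, -0.8]
grip_width: 0.0872
```

Run:
```python
from h import *
d=wristd('w3')
delta((.48,.22,.15),0)
for n in('gear12',):
    r=robot.tip_of(n,'wrist');print(n,[(np.round(x['xy']),round(x['p'],2),np.round(atz(d,x['xy'],0),4)) for x in r])
```

```text
t=4.55 pos [0.4835 0.2163 0.1392] yaw -0.09 q6 1.78 | t cm [-0.35 -0.37 -1.08] r [ 0.0003 -0.0016 -0.0016]
gear12 [(array([273., 201.]), 0.74, array([0.4765, 0.224 , 0.    ])), (array([131.,  42.]), 0.68, array([0.6015, 0.3307, 0.    ])), (array([343., 304.]), 0.65, array([0.3779, 0.1598, 0.    ])), (array([349.,  71.]), 0.63, array([0.5807, 0.1643, 0.    ]))]
```

View pics/w3.png

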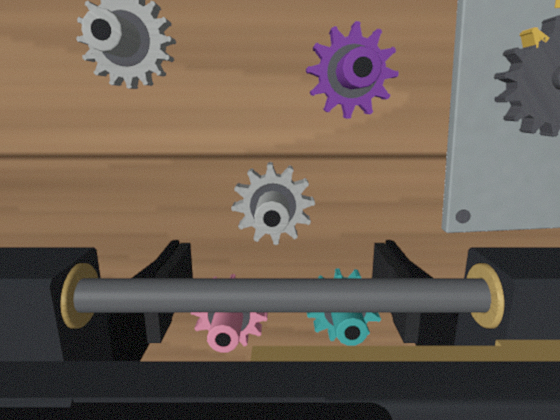

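Gear12 is at (273,204) and gear16 at (125,42). The purple, pink and turquoise ones are clearly separate. Now the fit.

```bash
python3 - <<'E'
from fit import *
d=pickle.load(open('w3.pkl','rb'))
for nm,(x,y),N in (('g12',(.4765,.223),12),('g16',(.6,.33),16)):
    im=warp(d,x,y,.014,half=.05,ppm=6000);save(nm+'w',im)
    hsv=cv2.cvtColor(im,cv2.COLOR_RGB2HSV)
    m=(hsv[...,1]<70)
    m=cv2.morphologyEx(m.astype(np.uint8),cv2.MORPH_OPEN,np.ones((5,5)))
    print(nm,gearfit(m,.05,6000,x,y,N,.028,.034))
    im=warp(d,x,y,.048,half=.05,ppm=6000);save(nm+'h',im)
E
python3 -c "
import cv2,numpy as np
cv2.imwrite('pics/g12b.png',cv2.resize(np.hstack([cv2.imread('pics/g12w.png'),cv2.imread('pics/g12h.png')]),(800,400)))"
```

```text
g12 ([(array([0.4774, 0.2236]), 'phase 4.14', [(12, np.float32(0.288)), (15, np.float32(0.005)), (16, np.float32(0.004))]), (array([0.4775, 0.2236]), 'phase 4.14', [(12, np.float32(0.288)), (15, np.float32(0.004)), (16, np.float32(0.004))])], 0.035329050699869795)
g16 ([(array([0.6236, 0.3301]), 'phase -10.28', [(12, np.float32(0.032)), (15, np.float32(0.013)), (16, np.float32(0.005))]), (array([0.6162, 0.3297]), 'phase -3.31', [(12, np.float32(0.036)), (15, np.float32(0.014)), (16, np.float32(0.008))])], 0.056467625935872394)
```

View pics/g12b.png

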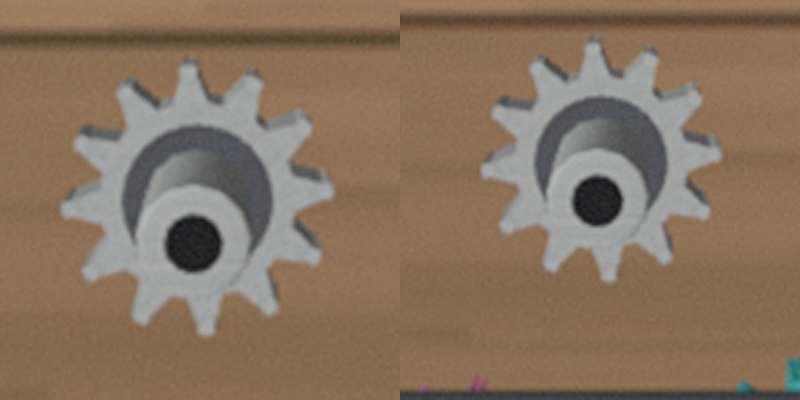

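Run:
```python
from h import *
delta((.477,.2237,.09),4.1)
delta((.477,.2237,.02),4.1)
```

```text
t=4.60 pos [0.4839 0.2161 0.1394] yaw -0.14 q6 1.78 | t cm [-0.7  -0.76  4.94] r [ 0.0001 -0.0022 -0.0741]
t=4.60 pos [0.4839 0.2161 0.1394] yaw -0.14 q6 1.78 | t cm [-0.72 -0.76 11.94] r [ 0.0001 -0.0022 -0.0741]
```

Request:
send_rows(
  claw=6,
  deltas=[
    {"tx":-0.7,"ty":-0.76,"tz":3,"rx":0,"ry":0,"rz":-0.074},
    {"tx":-0.7,"ty":-0.76,"tz":6,"rx":0,"ry":0,"rz":-0.074},
    {"tx":-0.7,"ty":-0.76,"tz":8,"rx":0,"ry":0,"rz":-0.074},
    {"tx":-0.7,"ty":-0.76,"tz":8,"rx":0,"ry":0,"rz":-0.074},
    {"tx":-0.7,"ty":-0.76,"tz":8,"rx":0,"ry":0,"rz":-0.074},
  ],
)

```text
time: 5.02
position: [0.476, 0.2238, 0.0586]
tool_rot: [0.999, 0.036, -0.0, 0.0]
ft_force: [0.4, -0.1, 0.0]
grip_width: 0.0636
```

Run:
```python
from h import *
delta((.477,.2237,.02),4.1)
```

```text
t=5.02 pos [0.476  0.2238 0.0586] yaw 4.08 q6 1.73 | t cm [0.1  0.02 3.86] r [ 0.0003  0.0008 -0.0004]
```

Request:
send_rows(
  deltas=[
    {"tx":0.1,"ty":0,"tz":2,"rx":0,"ry":0,"rz":0},
    {"tx":0.1,"ty":0,"tz":3.85,"rx":0,"ry":0,"rz":0},
    {"tx":0.1,"ty":0,"tz":3.85,"rx":0,"ry":0,"rz":0},
    {"tx":0.1,"ty":0,"tz":3.85,"rx":0,"ry":0,"rz":0},
  ],
)

```text
time: 5.35
position: [0.4772, 0.2249, 0.0212]
tool_rot: [0.999, 0.036, 0.001, -0.0]
ft_force: [0.4, -0.3, -0.2]
grip_width: 0.0603
```

Run:
```python
from h import *
delta((.477,.2237,.02),4.1)
d=wristd('w4')
```

```text
t=5.35 pos [0.4772 0.2249 0.0212] yaw 4.16 q6 1.73 | t cm [-0.03  0.12  0.12] r [-0.0002 -0.0012  0.0011]
```

View pics/w4.png

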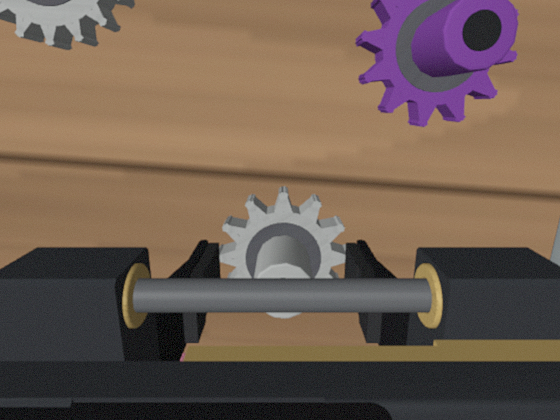

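The hub sits centred between the fingers at (283,290), with one tooth pointing along tool x. I'll close the claw.

Request:
send_rows(
  claw=1.5,
  squeeze=45,
  deltas=[
    {"tx":0,"ty":0,"tz":0.05,"rx":0,"ry":0,"rz":0},
    {"tx":0,"ty":0,"tz":0.05,"rx":0,"ry":0,"rz":0},
    {"tx":0,"ty":0,"tz":0.05,"rx":0,"ry":0,"rz":0},
    {"tx":0,"ty":0,"tz":0.05,"rx":0,"ry":0,"rz":0},
    {"tx":0,"ty":0,"tz":0.05,"rx":0,"ry":0,"rz":0},
  ],
)

```text
time: 5.82
position: [0.4763, 0.2255, 0.0202]
tool_rot: [0.999, 0.037, 0.0, -0.0]
ft_force: [-1.0, 0.4, -1.0]
grip_width: 0.0344
```

Request:
send_rows(
  deltas=[
    {"tx":0,"ty":0,"tz":0,"rx":0,"ry":0,"rz":0},
    {"tx":0,"ty":0,"tz":0,"rx":0,"ry":0,"rz":0},
  ],
)

```text
time: 5.98
position: [0.4762, 0.2253, 0.0199]
tool_rot: [0.999, 0.037, 0.0, 0.0]
ft_force: [-0.3, -0.8, 1.9]
grip_width: 0.0256
```

Request:
send_rows(
  deltas=[
    {"tx":0,"ty":0,"tz":-2,"rx":0,"ry":0,"rz":0},
    {"tx":0,"ty":0,"tz":-5,"rx":0,"ry":0,"rz":0},
    {"tx":0,"ty":0,"tz":-7,"rx":0,"ry":0,"rz":0},
    {"tx":0,"ty":0,"tz":-7,"rx":0,"ry":0,"rz":0},
  ],
)

```text
time: 6.32
position: [0.4783, 0.2261, 0.0926]
tool_rot: [0.999, 0.037, 0.003, -0.001]
ft_force: [0.9, 0.3, -3.8]
grip_width: 0.0251
```

Run:
```python
from h import *
delta((.4911,.0129,.09),-43.3)
print(robot.get_obs()['grip_width'],robot.get_obs()['ft_force'])
```

```text
t=6.32 pos [0.4783 0.2261 0.0926] yaw 4.24 q6 1.73 | t cm [-0.3  21.35  0.23] r [-0.0038 -0.0057  0.8297]
0.02506251525531911 [ 0.88927875  0.31452042 -3.80121711]
```

Request:
send_rows(
  deltas=[
    {"tx":0,"ty":4,"tz":0,"rx":0,"ry":0,"rz":0.12},
    {"tx":0,"ty":8,"tz":0,"rx":0,"ry":0,"rz":0.24},
    {"tx":0,"ty":12,"tz":0,"rx":0,"ry":0,"rz":0.36},
    {"tx":-0.2,"ty":16,"tz":0,"rx":0,"ry":0,"rz":0.48},
    {"tx":-0.3,"ty":20,"tz":0,"rx":0,"ry":0,"rz":0.6},
  ],
)

```text
time: 6.73
position: [0.4865, 0.0244, 0.0883]
tool_rot: [0.965, -0.263, -0.001, 0.0]
ft_force: [1.3, -0.0, -3.9]
grip_width: 0.0249
```

Run:
```python
from h import *
delta((.4911,.0129,.06),-43.3)
```

```text
t=6.73 pos [0.4865 0.0244 0.0883] yaw -30.45 q6 1.92 | t cm [0.99 0.75 2.83] r [0.0013 0.0027 0.2243]
```

Request:
send_rows(
  deltas=[
    {"tx":1,"ty":0.75,"tz":1.5,"rx":0,"ry":0,"rz":0.12},
    {"tx":1,"ty":0.75,"tz":2.8,"rx":0,"ry":0,"rz":0.22},
    {"tx":1,"ty":0.75,"tz":2.8,"rx":0,"ry":0,"rz":0.22},
    {"tx":1,"ty":0.75,"tz":2.8,"rx":0,"ry":0,"rz":0.22},
    {"tx":1,"ty":0.75,"tz":2.8,"rx":0,"ry":0,"rz":0.22},
  ],
)

```text
time: 7.15
position: [0.492, 0.0148, 0.0612]
tool_rot: [0.932, -0.363, -0.001, 0.0]
ft_force: [-0.5, 0.5, -3.3]
grip_width: 0.025
```

Run:
```python
from h import *
d=wristd('w5')
T=dict(robot.camera('top'));save('top1',T['color']);pickle.dump(T,open('top1.pkl','wb'))
delta((.4911,.0129,.0325),-43.3)
a=cv2.imread('pics/top1.png');cv2.imwrite('pics/top1c.png',cv2.resize(a[140:290,180:340],(800,750)[:2],interpolation=cv2.INTER_CUBIC)[:600])
```

```text
t=7.25 pos [0.4927 0.015  0.062 ] yaw -42.59 q6 2.12 | t cm [0.02 0.26 2.95] r [-0.0001 -0.0001  0.0124]
```

View pics/w5.png

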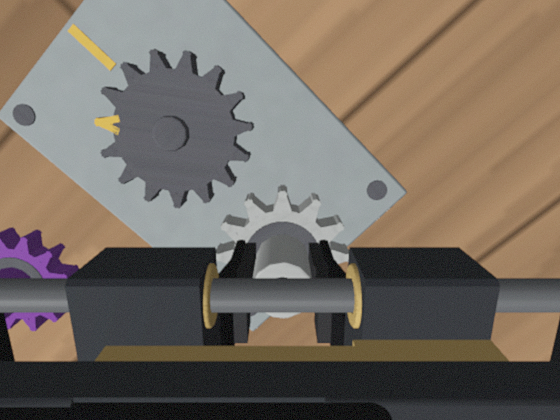

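View pics/top1c.png

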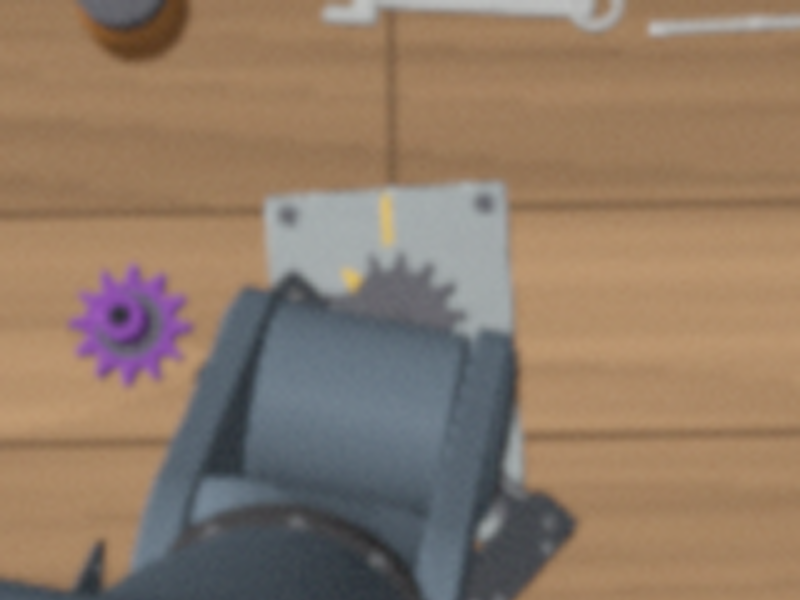

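```bash
cat >> fit.py <<'E'
def master(d,c=(.575,.017),tag=None,z=.027):
    im=warp(d,c[0],c[1],z,half=.055,ppm=6000)
    if tag: save(tag,im)
    hsv=cv2.cvtColor(im,cv2.COLOR_RGB2HSV)
    yel=((hsv[...,1]>90)&(hsv[...,0]<35)&(hsv[...,2]>110))
    m=((hsv[...,2]<110)|yel)
    n=im.shape[0];Y,X=np.mgrid[:n,:n];rr=np.hypot(X-n/2,Y-n/2);m&=rr<.0445*6000
    w=yel&(rr<.043*6000)&(rr>.028*6000);v,u=np.nonzero(w)
    ya=np.degrees(np.arctan2(n/2-u.mean(),n/2-v.mean())) if len(u) else None
    g,_=gearfit(m,.055,6000,c[0],c[1],15,.035,.041)
    return g,ya
E
python3 - <<'E'
from fit import *
d=pickle.load(open('w5.pkl','rb'))
print(np.round(d['obs']['position'],4))
for c in((.575,.017),): print(master(d,c,'m5'))
z=d['obs']['position'][2]-.02+.014
p=d['obs']['position']
im=warp(d,p[0],p[1],z,half=.05,ppm=6000,yaw=cyaw(d['obs']));save('g5',im)
E
```

```text
[0.492  0.0148 0.0612]
([(array([0.574 , 0.0164]), 'phase -8.38', [(12, np.float32(0.018)), (15, np.float32(0.242)), (16, np.float32(0.063))]), (array([0.5734, 0.0155]), 'phase -8.43', [(12, np.float32(0.019)), (15, np.float32(0.242)), (16, np.float32(0.011))])], np.float64(37.836859017860405))
```

View pics/g5.png

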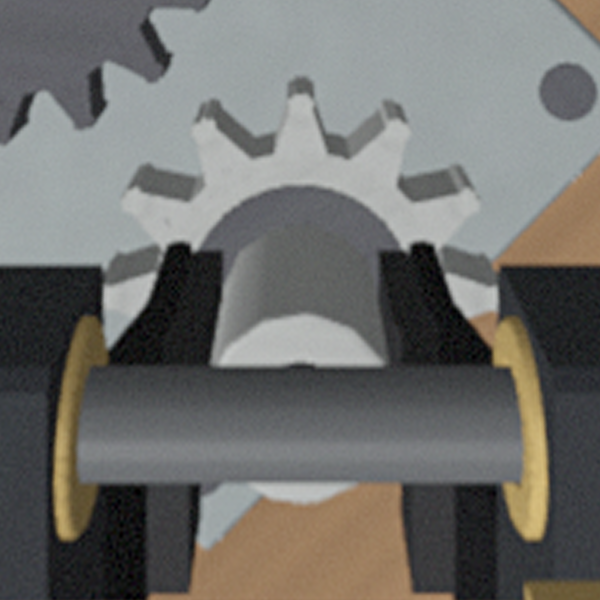

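View pics/m5.png

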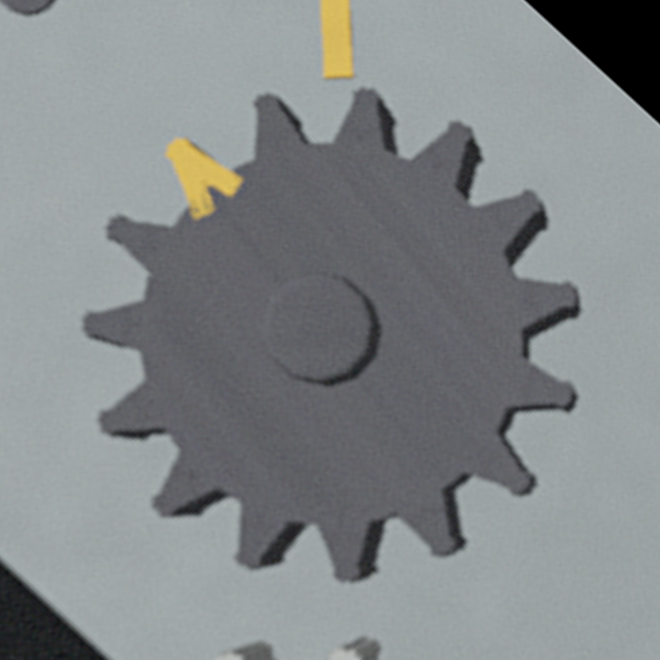

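Master fit agrees with the earlier one to within 1 mm, and the held gear's tooth is along tool x (column 301 of 600). Descending.

Request:
send_rows(
  deltas=[
    {"tx":0,"ty":0.2,"tz":1,"rx":0,"ry":0,"rz":0.012},
    {"tx":0,"ty":0.2,"tz":2,"rx":0,"ry":0,"rz":0.012},
    {"tx":0,"ty":0.2,"tz":2.7,"rx":0,"ry":0,"rz":0.012},
    {"tx":0,"ty":0.2,"tz":2.8,"rx":0,"ry":0,"rz":0.012},
    {"tx":0,"ty":0.2,"tz":2.8,"rx":0,"ry":0,"rz":0.012},
  ],
)

```text
time: 7.67
position: [0.491, 0.0131, 0.0332]
tool_rot: [0.929, -0.37, -0.001, 0.0]
ft_force: [0.4, 0.3, -3.0]
grip_width: 0.0252
```

Run:
```python
from fit import *
o=robot.get_obs();print(np.round(o['ft_force'],2),np.round(o['moment'],2))
delta((.4911,.0129,.0322),-43.3)
delta((.575-.069*.9988,.017-.069*.0485,.0322),-43.3)
```

```text
[ 0.44  0.29 -3.01] [ 0.08  0.04 -0.02]
t=7.67 pos [0.491  0.0131 0.0332] yaw -43.39 q6 2.13 | t cm [0.02 0.01 0.1 ] r [ 0.0007  0.0011 -0.0016]
t=7.67 pos [0.491  0.0131 0.0332] yaw -43.39 q6 2.13 | t cm [ 1.05 -1.08  0.1 ] r [ 0.0007  0.0011 -0.0016]
```

Request:
send_rows(
  deltas=[
    {"tx":0,"ty":0,"tz":0.05,"rx":0,"ry":0,"rz":0},
    {"tx":0,"ty":0,"tz":0.1,"rx":0,"ry":0,"rz":0},
    {"tx":0,"ty":0,"tz":0.1,"rx":0,"ry":0,"rz":0},
  ],
)

```text
time: 7.92
position: [0.4917, 0.0127, 0.033]
tool_rot: [0.929, -0.37, 0.0, -0.0]
ft_force: [-0.2, -0.1, -4.3]
grip_width: 0.0251
```

Request:
send_rows(
  deltas=[
    {"tx":0,"ty":0,"tz":0.05,"rx":0,"ry":0,"rz":0},
    {"tx":0,"ty":0,"tz":0.1,"rx":0,"ry":0,"rz":0},
    {"tx":0,"ty":0,"tz":0.1,"rx":0,"ry":0,"rz":0},
  ],
)

```text
time: 8.17
position: [0.4916, 0.0127, 0.0319]
tool_rot: [0.929, -0.37, 0.0, -0.0]
ft_force: [-0.0, 0.5, -2.2]
grip_width: 0.0252
```

Request:
send_rows(
  deltas=[
    {"tx":0.2,"ty":-0.21,"tz":0,"rx":0,"ry":0,"rz":0},
    {"tx":0.4,"ty":-0.42,"tz":0,"rx":0,"ry":0,"rz":0},
    {"tx":0.55,"ty":-0.57,"tz":0,"rx":0,"ry":0,"rz":0},
    {"tx":0.7,"ty":-0.73,"tz":0,"rx":0,"ry":0,"rz":0},
    {"tx":0.7,"ty":-0.73,"tz":0,"rx":0,"ry":0,"rz":0},
  ],
)

```text
time: 8.58
position: [0.5018, 0.0132, 0.0319]
tool_rot: [0.929, -0.37, -0.0, -0.0]
ft_force: [-1.4, 0.7, 2.1]
grip_width: 0.0249
```

Run:
```python
from fit import *
o=robot.get_obs();print(np.round(o['ft_force'],2),np.round(o['moment'],2))
d=wristd('w6');print(master(d,(.575,.017),'m6'))
delta((.575-.069*.9988,.017-.069*.0485,.0322),-43.3)
```

```text
[-1.43  0.74  2.05] [0.01 0.47 0.04]
([(array([0.573 , 0.0167]), 'phase -8.59', [(12, np.float32(0.019)), (15, np.float32(0.219)), (16, np.float32(0.081))]), (array([0.5733, 0.0153]), 'phase -8.60', [(12, np.float32(0.026)), (15, np.float32(0.235)), (16, np.float32(0.032))])], np.float64(37.47658920840682))
t=8.63 pos [0.5017 0.0132 0.0319] yaw -43.44 q6 2.13 | t cm [ 0.29 -0.33 -0.03] r [-0.0002 -0.0002 -0.0024]
```

View pics/w6.png

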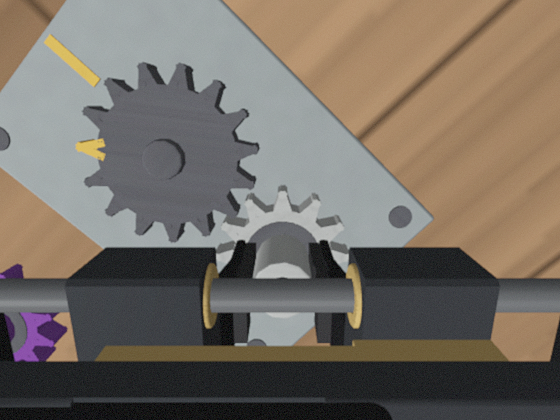

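Teeth have begun to interleave at about (235,215), the master hasn't moved, and contact with the bed is light. Sliding the rest of the way.

Request:
send_rows(
  deltas=[
    {"tx":0.1,"ty":-0.1,"tz":0,"rx":0,"ry":0,"rz":0},
    {"tx":0.2,"ty":-0.2,"tz":0,"rx":0,"ry":0,"rz":0},
    {"tx":0.28,"ty":-0.3,"tz":0,"rx":0,"ry":0,"rz":0},
    {"tx":0.28,"ty":-0.3,"tz":0,"rx":0,"ry":0,"rz":0},
    {"tx":0.28,"ty":-0.3,"tz":0,"rx":0,"ry":0,"rz":0},
  ],
)

```text
time: 9.05
position: [0.5049, 0.0136, 0.0319]
tool_rot: [0.929, -0.37, -0.001, 0.0]
ft_force: [-4.6, 0.4, 5.0]
grip_width: 0.025
```

Run:
```python
from fit import *
o=robot.get_obs();print(np.round(o['ft_force'],2),np.round(o['moment'],2))
d=wristd('w7');print(master(d,(.575,.017),'m7'))
delta((.575-.069*.9988,.017-.069*.0485,.0322),2.8)
```

```text
[-4.59  0.41  5.05] [0.05 0.74 0.01]
([(array([0.5731, 0.0164]), 'phase -8.69', [(12, np.float32(0.029)), (15, np.float32(0.229)), (16, np.float32(0.059))]), (array([0.5732, 0.0153]), 'phase -8.72', [(12, np.float32(0.033)), (15, np.float32(0.229)), (16, np.float32(0.046))])], np.float64(37.8833848235028))
t=9.10 pos [0.5049 0.0136 0.0319] yaw -43.44 q6 2.13 | t cm [ 0.08 -0.08 -0.03] r [ 2.00e-04  1.30e-03 -8.07e-01]
```

View pics/w7.png

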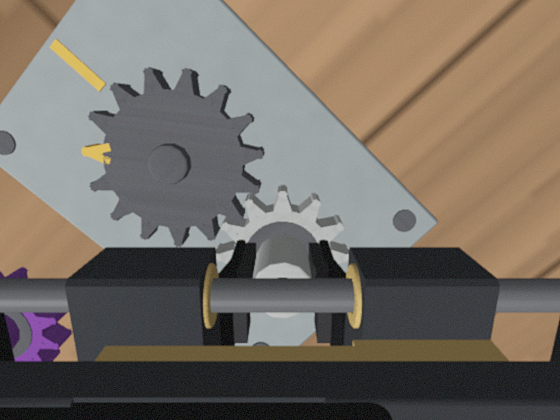

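Request:
send_rows(
  deltas=[
    {"tx":0,"ty":0,"tz":-0.04,"rx":0,"ry":0,"rz":-0.08},
    {"tx":0,"ty":0,"tz":-0.04,"rx":0,"ry":0,"rz":-0.16},
    {"tx":0,"ty":0,"tz":-0.04,"rx":0,"ry":0,"rz":-0.24},
    {"tx":0,"ty":0,"tz":-0.04,"rx":0,"ry":0,"rz":-0.32},
    {"tx":0,"ty":0,"tz":-0.04,"rx":0,"ry":0,"rz":-0.4},
  ],
)

```text
time: 9.52
position: [0.5067, 0.0132, 0.0319]
tool_rot: [0.984, -0.176, 0.001, 0.0]
ft_force: [-2.3, 0.6, -0.5]
grip_width: 0.0248
```

Run:
```python
from fit import *
o=robot.get_obs();print(np.round(o['ft_force'],2),np.round(o['moment'],2))
d=wristd('w8');print(master(d,(.575,.017),'m8'))
delta((.575-.069*.9988,.017-.069*.0485,.0322),2.8)
```

```text
[-2.29  0.64 -0.54] [-0.13  0.27 -0.06]
([(array([0.5731, 0.0172]), 'phase 1.57', [(12, np.float32(0.034)), (15, np.float32(0.197)), (16, np.float32(0.077))]), (array([0.5732, 0.0164]), 'phase 1.54', [(12, np.float32(0.035)), (15, np.float32(0.204)), (16, np.float32(0.066))])], np.float64(25.896528736974687))
t=9.57 pos [0.5067 0.0132 0.0319] yaw -20.16 q6 1.73 | t cm [-0.08 -0.02 -0.03] r [ 1.000e-04 -2.200e-03 -4.007e-01]
```

View pics/w8.png

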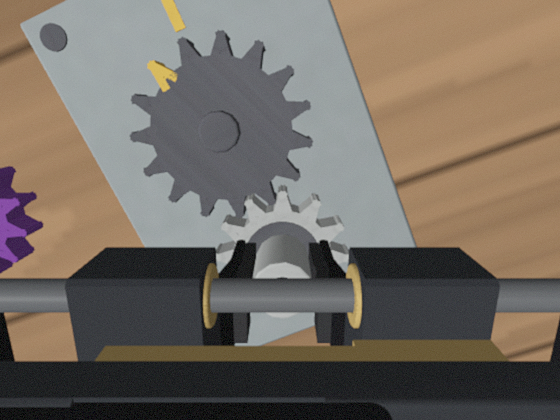

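Driving works: the master is at about 22.8° relative now. Remaining gear turn is about 0.50 rad; I'll do 0.42 first.

Request:
send_rows(
  deltas=[
    {"tx":-0.03,"ty":0,"tz":0,"rx":0,"ry":0,"rz":-0.09},
    {"tx":-0.03,"ty":0,"tz":0,"rx":0,"ry":0,"rz":-0.18},
    {"tx":-0.03,"ty":0,"tz":0,"rx":0,"ry":0,"rz":-0.27},
    {"tx":-0.03,"ty":0,"tz":0,"rx":0,"ry":0,"rz":-0.36},
    {"tx":-0.03,"ty":0,"tz":0,"rx":0,"ry":0,"rz":-0.42},
  ],
)

```text
time: 9.98
position: [0.5066, 0.0132, 0.0319]
tool_rot: [0.999, 0.032, 0.001, 0.0]
ft_force: [-0.5, -1.0, -1.7]
grip_width: 0.0253
```

Run:
```python
from fit import *
o=robot.get_obs();print(np.round(o['ft_force'],2),np.round(o['moment'],2))
d=wristd('w9');print(master(d,(.575,.017),'m9'))
T=dict(robot.camera('top'));save('top2',T['color']);pickle.dump(T,open('top2.pkl','wb'))
delta((.575-.069*.9988,.017-.069*.0485,.0322),2.8)
```

```text
[-0.46 -1.02 -1.74] [-0.19  0.06 -0.01]
([(array([0.573 , 0.0168]), 'phase 7.03', [(12, np.float32(0.025)), (15, np.float32(0.182)), (16, np.float32(0.08))]), (array([0.5735, 0.0169]), 'phase 7.06', [(12, np.float32(0.024)), (15, np.float32(0.199)), (16, np.float32(0.051))])], np.float64(7.140085414023692))
t=10.08 pos [0.5067 0.0132 0.0319] yaw 3.44 q6 1.32 | t cm [-0.06 -0.05 -0.03] r [ 0.0006 -0.0026  0.0112]
```

View pics/w9.png

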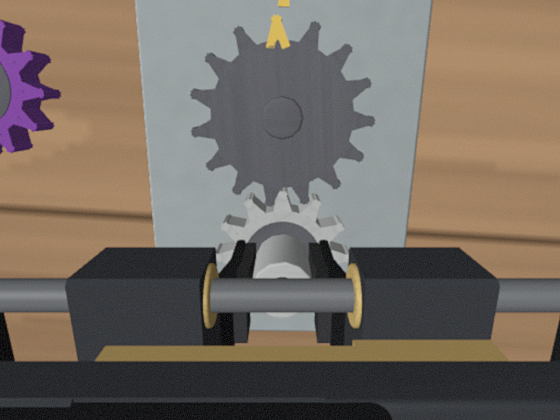

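View pics/m9.png

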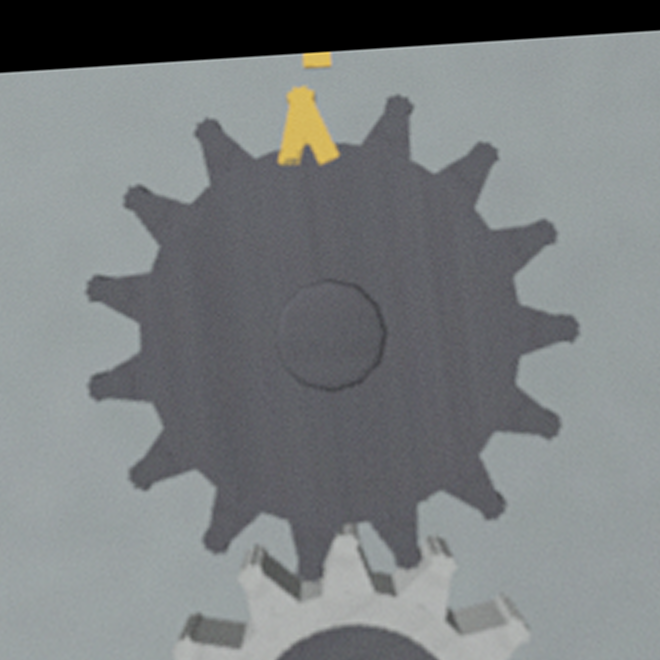

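Yellow tooth is now about 4.2° from the line (m9: tooth at (302,95), line at (317,58)). Another 0.09 rad.

Request:
send_rows(
  deltas=[
    {"tx":0,"ty":0,"tz":0,"rx":0,"ry":0,"rz":-0.03},
    {"tx":0,"ty":0,"tz":0,"rx":0,"ry":0,"rz":-0.06},
    {"tx":0,"ty":0,"tz":0,"rx":0,"ry":0,"rz":-0.09},
    {"tx":0,"ty":0,"tz":0,"rx":0,"ry":0,"rz":-0.09},
    {"tx":0,"ty":0,"tz":0,"rx":0,"ry":0,"rz":-0.09},
  ],
)

```text
time: 10.5
position: [0.506, 0.0134, 0.032]
tool_rot: [0.997, 0.075, 0.001, 0.0]
ft_force: [-0.8, -1.0, -3.1]
grip_width: 0.0248
```

Run:
```python
from fit import *
o=robot.get_obs();print(np.round(o['ft_force'],2),np.round(o['moment'],2))
d=wristd('w10');print(master(d,(.575,.017),'m10'))
delta((.575-.069*.9988,.017-.069*.0485,.0322),2.8)
```

```text
[-0.76 -0.99 -3.13] [-0.11  0.03 -0.04]
([(array([0.5744, 0.017 ]), 'phase 3.13', [(12, np.float32(0.017)), (15, np.float32(0.221)), (16, np.float32(0.009))]), (array([0.5738, 0.0169]), 'phase 3.13', [(12, np.float32(0.018)), (15, np.float32(0.21)), (16, np.float32(0.032))])], np.float64(2.8702037317713938))
t=10.55 pos [0.5058 0.0135 0.032 ] yaw 8.57 q6 1.23 | t cm [ 0.03 -0.01 -0.02] r [ 0.0002 -0.0008  0.1007]
```

View pics/m10.png

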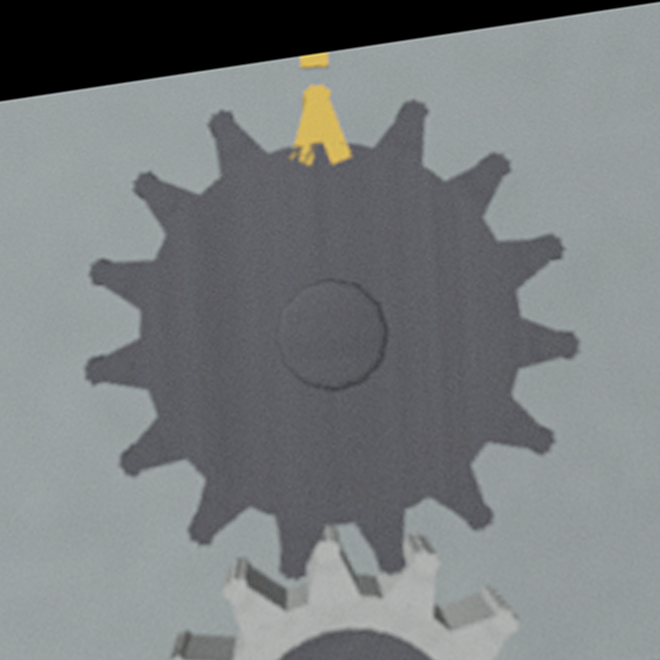

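Tooth is lined up with the line at (316,90)/(314,60), error about 0.3°. I'll back the gear off to mid-play, then lift straight up.

Request:
send_rows(
  deltas=[
    {"tx":0,"ty":0,"tz":0,"rx":0,"ry":0,"rz":0.05},
    {"tx":0,"ty":0,"tz":0,"rx":0,"ry":0,"rz":0.09},
    {"tx":0,"ty":0,"tz":0,"rx":0,"ry":0,"rz":0.09},
    {"tx":0,"ty":0,"tz":0,"rx":0,"ry":0,"rz":0.09},
  ],
)

```text
time: 10.88
position: [0.5055, 0.0137, 0.032]
tool_rot: [1.0, 0.031, 0.0, -0.0]
ft_force: [0.4, 0.4, -3.0]
grip_width: 0.0253
```

Run:
```python
from fit import *
o=robot.get_obs();print(np.round(o['ft_force'],2),np.round(o['moment'],2))
d=wristd('w11');print(master(d,(.575,.017),'m11'))
delta(None,2.8)
```

```text
[ 0.39  0.41 -2.98] [-0.01  0.01 -0.01]
([(array([0.573, 0.017]), 'phase 3.05', [(12, np.float32(0.025)), (15, np.float32(0.189)), (16, np.float32(0.073))]), (array([0.5737, 0.017 ]), 'phase 3.06', [(12, np.float32(0.023)), (15, np.float32(0.209)), (16, np.float32(0.035))])], np.float64(2.825765657454326))
t=10.93 pos [0.5055 0.0136 0.0321] yaw 3.55 q6 1.31 | t cm [0. 0. 0.] r [-0.0001 -0.0002  0.0132]
```

View pics/m11.png

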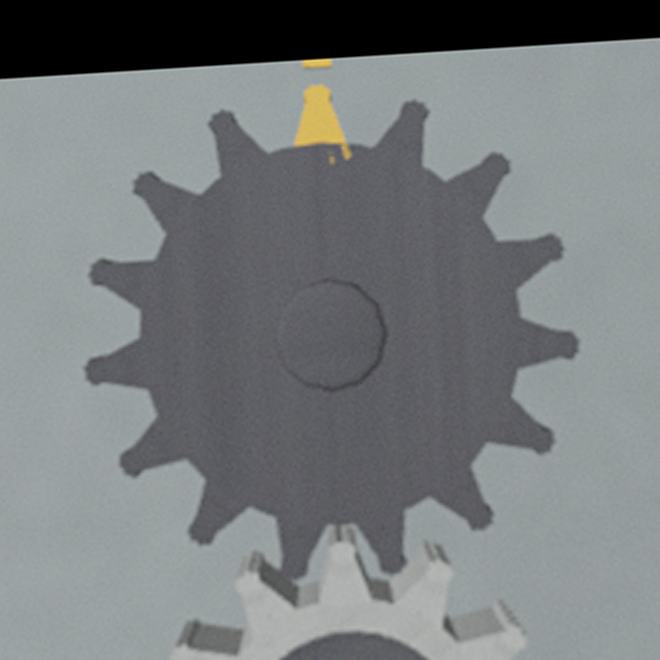

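The master stayed at about 0.3° error and the gear tooth is clear on both sides ((343,540)). Lifting.

Request:
send_rows(
  deltas=[
    {"tx":0,"ty":0,"tz":-0.8,"rx":0,"ry":0,"rz":0},
    {"tx":0,"ty":0,"tz":-1.8,"rx":0,"ry":0,"rz":0},
    {"tx":0,"ty":0,"tz":-4,"rx":0,"ry":0,"rz":0},
    {"tx":0,"ty":0,"tz":-7,"rx":0,"ry":0,"rz":0},
    {"tx":0,"ty":0,"tz":-9,"rx":0,"ry":0,"rz":0},
  ],
)

```text
time: 11.35
position: [0.5059, 0.0135, 0.1248]
tool_rot: [1.0, 0.031, 0.001, 0.0]
ft_force: [0.7, -0.7, -3.4]
grip_width: 0.0249
```

Request:
send_rows(
  deltas=[
    {"tx":1,"ty":0,"tz":-1,"rx":0,"ry":0,"rz":0},
    {"tx":2,"ty":0,"tz":-1,"rx":0,"ry":0,"rz":0},
    {"tx":2,"ty":0,"tz":-1,"rx":0,"ry":0,"rz":0},
  ],
)

```text
time: 11.6
position: [0.529, 0.0143, 0.1339]
tool_rot: [1.0, 0.031, 0.004, 0.001]
ft_force: [0.8, -1.0, -4.4]
grip_width: 0.0251
```

Run:
```python
from fit import *
d=wristd('w12');print(master(d,(.575,.017),'m12'))
save('p12',warp(d,.575,.02,.012,half=.13))
delta((.62,-.305,.1),0)
```

```text
([(array([0.5729, 0.0169]), 'phase 3.07', [(12, np.float32(0.019)), (15, np.float32(0.17)), (16, np.float32(0.094))]), (array([0.5739, 0.0169]), 'phase 3.06', [(12, np.float32(0.018)), (15, np.float32(0.205)), (16, np.float32(0.045))])], np.float64(2.9937196231691283))
t=11.65 pos [0.5266 0.0146 0.1326] yaw 3.56 q6 1.32 | t cm [ 7.33 32.48  3.3 ] r [ 0.0005 -0.0024  0.0621]
```

View pics/p12.png

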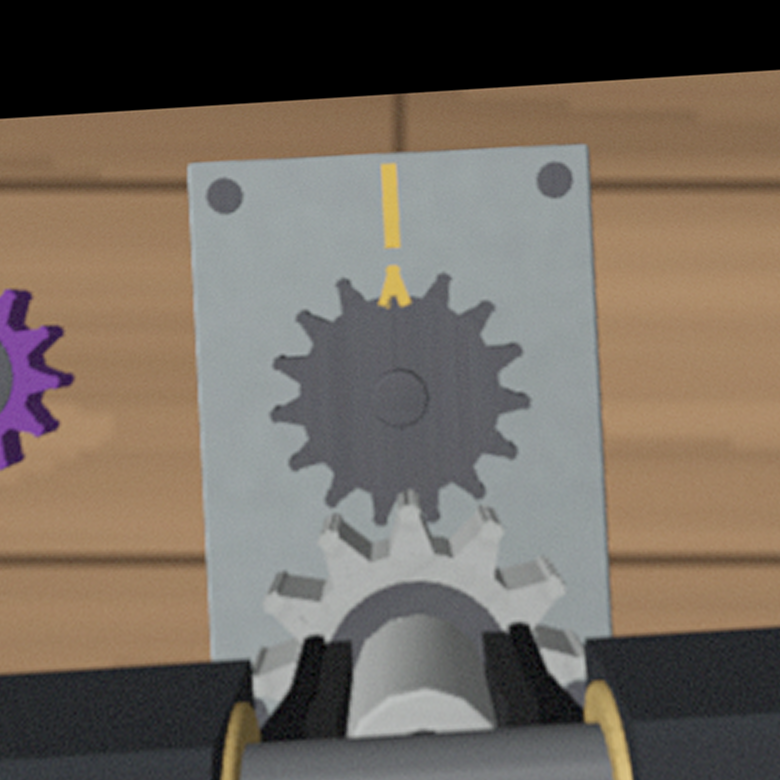

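The master holds alignment after lift-off (yellow tooth (394,285) below the line end (391,245)). To the green tray.

Request:
send_rows(
  deltas=[
    {"tx":7.3,"ty":32.5,"tz":1,"rx":0,"ry":0,"rz":0.06},
    {"tx":7.3,"ty":32.5,"tz":1,"rx":0,"ry":0,"rz":0.06},
    {"tx":7.3,"ty":32.5,"tz":1,"rx":0,"ry":0,"rz":0.06},
    {"tx":7.3,"ty":32.5,"tz":1,"rx":0,"ry":0,"rz":0.06},
    {"tx":7.3,"ty":32.5,"tz":1,"rx":0,"ry":0,"rz":0.06},
  ],
)

```text
time: 12.07
position: [0.582, -0.1862, 0.1239]
tool_rot: [1.0, 0.001, -0.002, -0.001]
ft_force: [0.1, 0.0, -3.5]
grip_width: 0.0252
```

Run:
```python
from fit import *
delta((.60,-.305,.13),0)
```

```text
t=12.07 pos [ 0.582  -0.1862  0.1239] yaw 0.12 q6 1.08 | t cm [ 1.78 11.89 -0.64] r [-0.0023  0.0042  0.0021]
```

Request:
send_rows(
  deltas=[
    {"tx":1.8,"ty":11.9,"tz":-0.6,"rx":0,"ry":0,"rz":0},
    {"tx":1.8,"ty":11.9,"tz":-0.6,"rx":0,"ry":0,"rz":0},
    {"tx":1.8,"ty":11.9,"tz":-0.6,"rx":0,"ry":0,"rz":0},
    {"tx":1.8,"ty":11.9,"tz":-0.6,"rx":0,"ry":0,"rz":0},
    {"tx":1.8,"ty":11.9,"tz":-0.6,"rx":0,"ry":0,"rz":0},
  ],
)

```text
time: 12.48
position: [0.6003, -0.3063, 0.1297]
tool_rot: [1.0, -0.001, -0.001, -0.001]
ft_force: [-0.3, 1.0, -3.7]
grip_width: 0.025
```

Run:
```python
from fit import *
d=wristd('w13')
im=warp(d,.61,-.305,.018,half=.1,ppm=3000);save('g13',im)
hsv=cv2.cvtColor(im,cv2.COLOR_RGB2HSV)
m=((hsv[...,0]>50)&(hsv[...,0]<80)&(hsv[...,1]>100)).astype(np.uint8)
v,u=np.nonzero(m);print(u.min(),u.max(),v.min(),v.max())
c=max(cv2.findContours(m,0,2)[0],key=cv2.contourArea);print(cv2.minAreaRect(c))
delta((.62,-.305,.1),0)
```

```text
112 484 77 519
((297.63702392578125, 262.57672119140625), (321.56829833984375, 319.58172607421875), 10.813878059387207)
t=12.53 pos [ 0.5997 -0.3039  0.1295] yaw -0.01 q6 0.94 | t cm [2.05 0.13 2.94] r [-0.0037  0.0043 -0.0002]
```

View pics/g13.png

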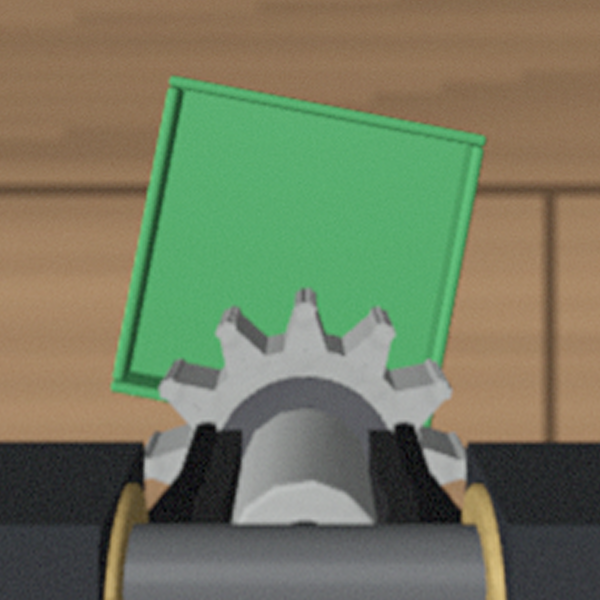

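Green tray: rim 107×107 mm fits, centre (0.6225, -0.3042), matching the top view. Moving over and down.

Request:
send_rows(
  deltas=[
    {"tx":2.25,"ty":0,"tz":1,"rx":0,"ry":0,"rz":0},
    {"tx":2.25,"ty":0,"tz":4,"rx":0,"ry":0,"rz":0},
    {"tx":2.25,"ty":0,"tz":7,"rx":0,"ry":0,"rz":0},
    {"tx":2.25,"ty":0,"tz":8.5,"rx":0,"ry":0,"rz":0},
    {"tx":2.25,"ty":0,"tz":8.5,"rx":0,"ry":0,"rz":0},
  ],
)

```text
time: 12.95
position: [0.6196, -0.2988, 0.0408]
tool_rot: [1.0, 0.002, -0.006, -0.004]
ft_force: [-1.0, 1.2, -4.0]
grip_width: 0.0249
```

Run:
```python
from fit import *
delta((.622,-.3042,.025),0)
```

```text
t=12.95 pos [ 0.6196 -0.2988  0.0408] yaw 0.23 q6 0.96 | t cm [0.26 0.55 1.57] r [-0.0086  0.0118  0.0039]
```

Request:
send_rows(
  deltas=[
    {"tx":0,"ty":0,"tz":0,"rx":0,"ry":0,"rz":0},
    {"tx":0,"ty":0,"tz":0,"rx":0,"ry":0,"rz":0},
    {"tx":0,"ty":0,"tz":0,"rx":0,"ry":0,"rz":0},
  ],
)

```text
time: 13.2
position: [0.6253, -0.3042, 0.0487]
tool_rot: [1.0, 0.001, 0.001, 0.001]
ft_force: [0.8, -0.6, -3.6]
grip_width: 0.0247
```

Run:
```python
from fit import *
delta((.622,-.3042,.025),0)
```

```text
t=13.20 pos [ 0.6253 -0.3042  0.0487] yaw 0.14 q6 0.96 | t cm [-0.34 -0.01  2.37] r [ 0.0018 -0.0027  0.0025]
```

Request:
send_rows(
  deltas=[
    {"tx":-0.2,"ty":0,"tz":0.7,"rx":0,"ry":0,"rz":0},
    {"tx":-0.3,"ty":0,"tz":1.4,"rx":0,"ry":0,"rz":0},
    {"tx":-0.3,"ty":0,"tz":1.9,"rx":0,"ry":0,"rz":0},
    {"tx":-0.3,"ty":0,"tz":2.1,"rx":0,"ry":0,"rz":0},
    {"tx":-0.3,"ty":0,"tz":2.1,"rx":0,"ry":0,"rz":0},
  ],
)

```text
time: 13.62
position: [0.6204, -0.3038, 0.0248]
tool_rot: [1.0, 0.001, -0.001, -0.001]
ft_force: [-0.7, -0.4, -4.6]
grip_width: 0.0248
```

Run:
```python
from fit import *
delta((.622,-.3042,.024),0)
```

```text
t=13.62 pos [ 0.6204 -0.3038  0.0248] yaw 0.09 q6 0.95 | t cm [0.16 0.05 0.08] r [-0.0012  0.0017  0.0015]
```

Request:
send_rows(
  deltas=[
    {"tx":0,"ty":0,"tz":0.05,"rx":0,"ry":0,"rz":0},
    {"tx":0,"ty":0,"tz":0.1,"rx":0,"ry":0,"rz":0},
    {"tx":0,"ty":0,"tz":0.1,"rx":0,"ry":0,"rz":0},
    {"tx":0,"ty":0,"tz":0.1,"rx":0,"ry":0,"rz":0},
  ],
)

```text
time: 13.95
position: [0.6213, -0.3042, 0.0251]
tool_rot: [1.0, 0.001, 0.0, 0.0]
ft_force: [0.7, -0.5, -4.0]
grip_width: 0.0249
```

Request:
send_rows(
  deltas=[
    {"tx":0,"ty":0,"tz":0.05,"rx":0,"ry":0,"rz":0},
    {"tx":0,"ty":0,"tz":0.1,"rx":0,"ry":0,"rz":0},
    {"tx":0,"ty":0,"tz":0.1,"rx":0,"ry":0,"rz":0},
    {"tx":0,"ty":0,"tz":0.1,"rx":0,"ry":0,"rz":0},
  ],
)

```text
time: 14.28
position: [0.6212, -0.3041, 0.024]
tool_rot: [1.0, 0.001, 0.0, 0.0]
ft_force: [-0.7, 0.0, -2.4]
grip_width: 0.025
```

Request:
send_rows(
  deltas=[
    {"tx":0,"ty":0,"tz":0.03,"rx":0,"ry":0,"rz":0},
    {"tx":0,"ty":0,"tz":0.06,"rx":0,"ry":0,"rz":0},
    {"tx":0,"ty":0,"tz":0.06,"rx":0,"ry":0,"rz":0},
  ],
)

```text
time: 14.53
position: [0.6213, -0.3042, 0.024]
tool_rot: [1.0, 0.001, 0.0, 0.0]
ft_force: [-1.9, 0.5, 1.4]
grip_width: 0.025
```

Gear is on the tray floor (force went from -4 to +1.4 N). Releasing.

Request:
send_rows(
  claw=5,
  deltas=[
    {"tx":0,"ty":0,"tz":0,"rx":0,"ry":0,"rz":0},
    {"tx":0,"ty":0,"tz":0,"rx":0,"ry":0,"rz":0},
    {"tx":0,"ty":0,"tz":0,"rx":0,"ry":0,"rz":0},
    {"tx":0,"ty":0,"tz":0,"rx":0,"ry":0,"rz":0},
  ],
)

```text
time: 14.87
position: [0.6214, -0.3044, 0.0234]
tool_rot: [1.0, 0.001, 0.0, 0.0]
ft_force: [-0.3, -0.1, 0.1]
grip_width: 0.044
```

Request:
send_rows(
  deltas=[
    {"tx":0,"ty":0,"tz":-1,"rx":0,"ry":0,"rz":0},
    {"tx":0,"ty":0,"tz":-3,"rx":0,"ry":0,"rz":0},
    {"tx":0,"ty":0,"tz":-6,"rx":0,"ry":0,"rz":0},
    {"tx":0,"ty":0,"tz":-10,"rx":0,"ry":0,"rz":0},
    {"tx":0,"ty":0,"tz":-13,"rx":0,"ry":0,"rz":0},
  ],
)

```text
time: 15.28
position: [0.6217, -0.3045, 0.1564]
tool_rot: [1.0, 0.001, 0.001, 0.001]
ft_force: [1.1, -0.6, -0.3]
grip_width: 0.0493
```

Run:
```python
from fit import *
d=wristd('w14')
delta((.59,.30,.19),0)
```

```text
t=15.33 pos [ 0.6253 -0.3068  0.1637] yaw 0.12 q6 0.95 | t cm [ -3.37 -60.66  -3.19] r [ 0.0085 -0.0123  0.002 ]
```

View pics/w14.png

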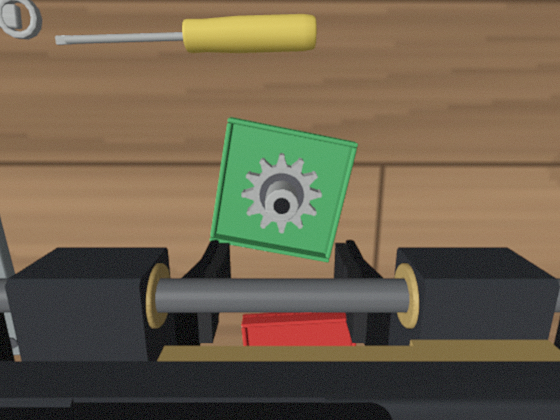

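Gear12 lies flat in the green tray at (282,195). Off to gear16.

Request:
send_rows(
  claw=6,
  deltas=[
    {"tx":-4,"ty":-60,"tz":-4,"rx":0,"ry":0,"rz":0},
    {"tx":-4,"ty":-60,"tz":-4,"rx":0,"ry":0,"rz":0},
    {"tx":-4,"ty":-60,"tz":-4,"rx":0,"ry":0,"rz":0},
    {"tx":-4,"ty":-60,"tz":-4,"rx":0,"ry":0,"rz":0},
    {"tx":-4,"ty":-60,"tz":-4,"rx":0,"ry":0,"rz":0},
  ],
)

```text
time: 15.75
position: [0.6066, -0.0952, 0.1679]
tool_rot: [1.0, 0.0, 0.0, 0.0]
ft_force: [0.2, 0.1, -0.2]
grip_width: 0.0597
```

Request:
send_rows(
  deltas=[
    {"tx":-1,"ty":-40,"tz":-2,"rx":0,"ry":0,"rz":0},
    {"tx":-1,"ty":-40,"tz":-2,"rx":0,"ry":0,"rz":0},
    {"tx":-1,"ty":-40,"tz":-2,"rx":0,"ry":0,"rz":0},
    {"tx":-1,"ty":-40,"tz":-2,"rx":0,"ry":0,"rz":0},
    {"tx":-1,"ty":-40,"tz":-2,"rx":0,"ry":0,"rz":0},
  ],
)

```text
time: 16.17
position: [0.6011, 0.1132, 0.1784]
tool_rot: [1.0, 0.001, 0.001, 0.0]
ft_force: [0.4, -0.1, -0.5]
grip_width: 0.06
```

Run:
```python
from fit import *
delta((.585,.315,.17),0)
```

```text
t=16.17 pos [0.6011 0.1132 0.1784] yaw 0.09 q6 1.57 | t cm [ -1.58 -20.18   0.83] r [ 0.     -0.0011  0.0016]
```

Request:
send_rows(
  deltas=[
    {"tx":-1,"ty":-20.5,"tz":2,"rx":0,"ry":0,"rz":0},
    {"tx":-1,"ty":-20.5,"tz":2,"rx":0,"ry":0,"rz":0},
    {"tx":-1,"ty":-20.5,"tz":2,"rx":0,"ry":0,"rz":0},
    {"tx":-1,"ty":-20.5,"tz":2,"rx":0,"ry":0,"rz":0},
    {"tx":-1,"ty":-20.5,"tz":2,"rx":0,"ry":0,"rz":0},
  ],
)

```text
time: 16.58
position: [0.5906, 0.3187, 0.158]
tool_rot: [1.0, 0.001, 0.0, -0.0]
ft_force: [0.2, -0.1, -0.3]
grip_width: 0.06
```

Request:
send_rows(
  deltas=[
    {"tx":0,"ty":0,"tz":0,"rx":0,"ry":0,"rz":0},
    {"tx":0,"ty":0,"tz":0,"rx":0,"ry":0,"rz":0},
  ],
)

```text
time: 16.75
position: [0.5901, 0.3186, 0.1575]
tool_rot: [1.0, 0.003, 0.0, 0.0]
ft_force: [0.3, -0.9, -0.6]
grip_width: 0.06
```

Run:
```python
from fit import *
d=wristd('w15')
delta((.6,.33,.1),0)
x,y=.6,.33
im=warp(d,x,y,.014,half=.05,ppm=6000);a=im
hsv=cv2.cvtColor(im,cv2.COLOR_RGB2HSV)
m=cv2.morphologyEx((hsv[...,1]<70).astype(np.uint8),cv2.MORPH_OPEN,np.ones((5,5)))
print(gearfit(m,.05,6000,x,y,16,.028,.034))
im=warp(d,x,y,.048,half=.05,ppm=6000)
save('g15',cv2.resize(np.hstack([a,im]),(800,400)))
```

```text
t=16.80 pos [0.5906 0.3168 0.1576] yaw 0.23 q6 1.89 | t cm [ 0.95 -1.32  5.76] r [ 0.0007 -0.0001  0.0039]
([(array([0.6023, 0.3308]), 'phase 0.05', [(12, np.float32(0.003)), (15, np.float32(0.037)), (16, np.float32(0.287))]), (array([0.6025, 0.3307]), 'phase 0.04', [(12, np.float32(0.004)), (15, np.float32(0.021)), (16, np.float32(0.29))])], 0.03492308044433594)
```

View pics/w15.png

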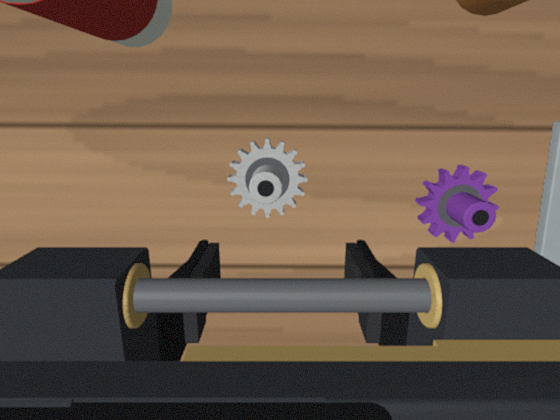

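View pics/g15.png

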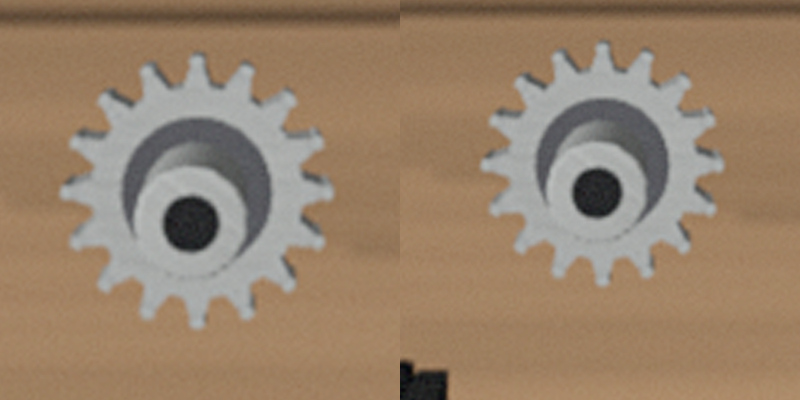

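16 teeth confirmed, centre (0.602, 0.331); the bottle at upper left (140,20) is clear of the gripper.

Request:
send_rows(
  deltas=[
    {"tx":1.1,"ty":-1.3,"tz":3,"rx":0,"ry":0,"rz":0},
    {"tx":1.1,"ty":-1.3,"tz":6,"rx":0,"ry":0,"rz":0},
    {"tx":1.1,"ty":-1.3,"tz":8,"rx":0,"ry":0,"rz":0},
    {"tx":1.1,"ty":-1.3,"tz":9,"rx":0,"ry":0,"rz":0},
    {"tx":1.1,"ty":-1.3,"tz":9,"rx":0,"ry":0,"rz":0},
  ],
)

```text
time: 17.22
position: [0.6006, 0.3267, 0.065]
tool_rot: [1.0, -0.0, -0.003, 0.001]
ft_force: [-0.1, -0.1, 0.5]
grip_width: 0.06
```

Run:
```python
from fit import *
delta((.602,.3307,.02),0)
```

```text
t=17.22 pos [0.6006 0.3267 0.065 ] yaw -0.03 q6 1.91 | t cm [ 0.16 -0.41  4.49] r [ 0.0022  0.0054 -0.0005]
```

Request:
send_rows(
  deltas=[
    {"tx":0,"ty":0,"tz":0,"rx":0,"ry":0,"rz":0},
    {"tx":0,"ty":0,"tz":0,"rx":0,"ry":0,"rz":0},
    {"tx":0,"ty":0,"tz":0,"rx":0,"ry":0,"rz":0},
  ],
)

```text
time: 17.47
position: [0.6035, 0.3293, 0.0697]
tool_rot: [1.0, 0.001, 0.002, -0.001]
ft_force: [0.2, 0.6, -0.1]
grip_width: 0.0597
```

Run:
```python
from fit import *
delta((.602,.3307,.02),0)
```

```text
t=17.47 pos [0.6035 0.3293 0.0697] yaw 0.06 q6 1.91 | t cm [-0.17 -0.14  4.97] r [-0.0013 -0.0036  0.0011]
```

Request:
send_rows(
  deltas=[
    {"tx":-0.1,"ty":-0.14,"tz":1.5,"rx":0,"ry":0,"rz":0},
    {"tx":-0.1,"ty":-0.14,"tz":3,"rx":0,"ry":0,"rz":0},
    {"tx":-0.1,"ty":-0.14,"tz":4.2,"rx":0,"ry":0,"rz":0},
    {"tx":-0.1,"ty":-0.14,"tz":4.8,"rx":0,"ry":0,"rz":0},
    {"tx":-0.1,"ty":-0.14,"tz":4.8,"rx":0,"ry":0,"rz":0},
  ],
)

```text
time: 17.88
position: [0.6001, 0.3303, 0.0184]
tool_rot: [1.0, 0.001, -0.001, 0.0]
ft_force: [-0.9, 0.5, 0.6]
grip_width: 0.0602
```

Request:
send_rows(
  claw=1.5,
  deltas=[
    {"tx":0,"ty":0,"tz":0,"rx":0,"ry":0,"rz":0},
    {"tx":0,"ty":0,"tz":0,"rx":0,"ry":0,"rz":0},
    {"tx":0,"ty":0,"tz":0,"rx":0,"ry":0,"rz":0},
    {"tx":0,"ty":0,"tz":0,"rx":0,"ry":0,"rz":0},
    {"tx":0,"ty":0,"tz":0,"rx":0,"ry":0,"rz":0},
  ],
)

```text
time: 18.3
position: [0.6013, 0.3308, 0.0202]
tool_rot: [1.0, 0.001, 0.001, -0.0]
ft_force: [-0.2, 0.8, -0.1]
grip_width: 0.0347
```

Request:
send_rows(
  deltas=[
    {"tx":0,"ty":0,"tz":0,"rx":0,"ry":0,"rz":0},
    {"tx":0,"ty":0,"tz":0,"rx":0,"ry":0,"rz":0},
  ],
)

```text
time: 18.47
position: [0.6011, 0.3309, 0.0199]
tool_rot: [1.0, 0.001, 0.0, -0.0]
ft_force: [-0.6, 0.0, 1.2]
grip_width: 0.0248
```

Request:
send_rows(
  deltas=[
    {"tx":0,"ty":0,"tz":-2,"rx":0,"ry":0,"rz":0},
    {"tx":0,"ty":0,"tz":-5,"rx":0,"ry":0,"rz":0},
    {"tx":0,"ty":0,"tz":-8,"rx":0,"ry":0,"rz":0},
    {"tx":-1,"ty":2,"tz":-11,"rx":0,"ry":0,"rz":0},
    {"tx":-2,"ty":5,"tz":-12,"rx":0,"ry":0,"rz":0},
  ],
)

```text
time: 18.88
position: [0.5837, 0.2834, 0.1436]
tool_rot: [1.0, 0.003, 0.004, -0.002]
ft_force: [0.8, 0.1, -3.1]
grip_width: 0.0252
```

Run:
```python
from fit import *
print(robot.get_obs()['ft_force'])
delta((.43,-.32,.14),0)
```

```text
[ 0.76071337  0.13785699 -3.10990201]
t=18.88 pos [0.5837 0.2834 0.1436] yaw 0.29 q6 1.84 | t cm [-15.67  60.26   0.  ] r [-0.0037 -0.0088  0.005 ]
```

Request:
send_rows(
  deltas=[
    {"tx":-15.6,"ty":60,"tz":0,"rx":0,"ry":0,"rz":0},
    {"tx":-15.6,"ty":60,"tz":0,"rx":0,"ry":0,"rz":0},
    {"tx":-15.6,"ty":60,"tz":0,"rx":0,"ry":0,"rz":0},
    {"tx":-15.6,"ty":60,"tz":0,"rx":0,"ry":0,"rz":0},
    {"tx":-15.6,"ty":60,"tz":0,"rx":0,"ry":0,"rz":0},
  ],
)

```text
time: 19.3
position: [0.5273, 0.0774, 0.1391]
tool_rot: [1.0, 0.001, -0.001, 0.0]
ft_force: [0.2, 0.0, -4.1]
grip_width: 0.025
```

Request:
send_rows(
  deltas=[
    {"tx":-10.5,"ty":40,"tz":0,"rx":0,"ry":0,"rz":0},
    {"tx":-10.5,"ty":40,"tz":0,"rx":0,"ry":0,"rz":0},
    {"tx":-10.5,"ty":40,"tz":0,"rx":0,"ry":0,"rz":0},
    {"tx":-10.5,"ty":40,"tz":0,"rx":0,"ry":0,"rz":0},
    {"tx":-10.5,"ty":40,"tz":0,"rx":0,"ry":0,"rz":0},
  ],
)

```text
time: 19.72
position: [0.475, -0.1242, 0.1391]
tool_rot: [1.0, 0.001, -0.001, -0.0]
ft_force: [0.9, -0.4, -3.4]
grip_width: 0.0249
```

Run:
```python
from fit import *
delta((.43,-.32,.14),0)
```

```text
t=19.72 pos [ 0.475  -0.1242  0.1391] yaw 0.11 q6 1.09 | t cm [-4.54 19.57 -0.09] r [-0.0006  0.0012  0.0019]
```

Request:
send_rows(
  deltas=[
    {"tx":-4.3,"ty":19.3,"tz":0,"rx":0,"ry":0,"rz":0},
    {"tx":-4.3,"ty":19.3,"tz":0,"rx":0,"ry":0,"rz":0},
    {"tx":-4.3,"ty":19.3,"tz":0,"rx":0,"ry":0,"rz":0},
    {"tx":-4.3,"ty":19.3,"tz":0,"rx":0,"ry":0,"rz":0},
    {"tx":-4.3,"ty":19.3,"tz":0,"rx":0,"ry":0,"rz":0},
  ],
)

```text
time: 20.13
position: [0.4327, -0.3192, 0.1392]
tool_rot: [1.0, -0.0, 0.0, 0.001]
ft_force: [0.4, 0.2, -2.7]
grip_width: 0.0252
```

Request:
send_rows(
  deltas=[
    {"tx":0,"ty":0,"tz":0,"rx":0,"ry":0,"rz":0},
    {"tx":0,"ty":0,"tz":0,"rx":0,"ry":0,"rz":0},
    {"tx":0,"ty":0,"tz":0,"rx":0,"ry":0,"rz":0},
  ],
)

```text
time: 20.38
position: [0.4328, -0.3147, 0.1388]
tool_rot: [1.0, 0.0, -0.001, -0.001]
ft_force: [-1.3, 0.8, -3.7]
grip_width: 0.0248
```

Run:
```python
from fit import *
d=wristd('w16')
im=warp(d,.45,-.32,.018,half=.1,ppm=3000);save('r16',im)
hsv=cv2.cvtColor(im,cv2.COLOR_RGB2HSV)
m=(((hsv[...,0]>172)|(hsv[...,0]<5))&(hsv[...,1]>150)).astype(np.uint8)
c=max(cv2.findContours(m,0,2)[0],key=cv2.contourArea);r=cv2.minAreaRect(c);print(r,'ctr',.45+.1-r[0][1]/3000,-.32+.1-r[0][0]/3000)
delta((.452,-.32,.06),0)
```

```text
((311.4621887207031, 311.0046081542969), (322.508544921875, 321.7432556152344), 86.40766906738281) ctr 0.4463317972819011 -0.3238207295735677
t=20.43 pos [ 0.4331 -0.314   0.1389] yaw 0.13 q6 0.73 | t cm [1.91 0.62 7.88] r [-0.0025  0.0019  0.0022]
```

View pics/r16.png

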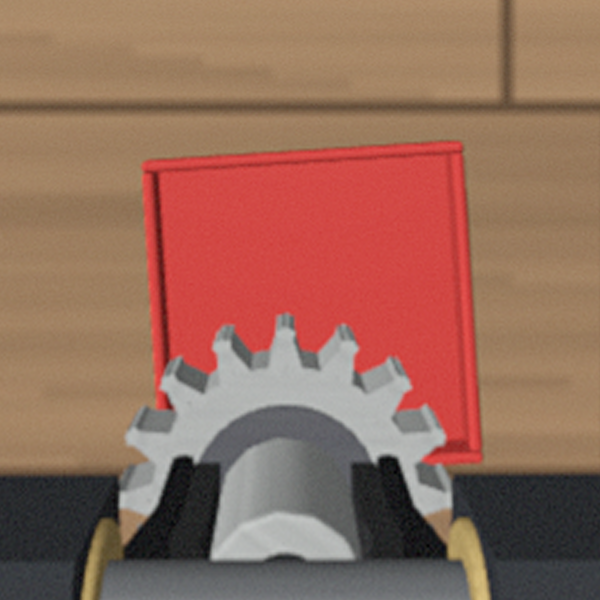

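Red tray: rim 107×107 mm, centre (0.446, -0.324). I'll check the tin's place against the gripper, then go down.

Run:
```python
from fit import *
d=pickle.load(open('w1.pkl','rb'))
for uv in((350,268),(380,332)): print(atz(d,uv,.07))
delta((.446,-.3238,.045),0)
```

```text
[ 0.3901654 -0.4210512  0.07     ]
[ 0.3161747  -0.45658017  0.07      ]
t=20.43 pos [ 0.4331 -0.314   0.1389] yaw 0.13 q6 0.73 | t cm [1.31 1.   9.38] r [-0.0025  0.0019  0.0022]
```

Request:
send_rows(
  deltas=[
    {"tx":0.7,"ty":0.5,"tz":1.5,"rx":0,"ry":0,"rz":0},
    {"tx":1.3,"ty":1,"tz":4,"rx":0,"ry":0,"rz":0},
    {"tx":1.3,"ty":1,"tz":6.5,"rx":0,"ry":0,"rz":0},
    {"tx":1.3,"ty":1,"tz":8.5,"rx":0,"ry":0,"rz":0},
    {"tx":1.3,"ty":1,"tz":9,"rx":0,"ry":0,"rz":0},
  ],
)

```text
time: 20.85
position: [0.4454, -0.322, 0.0465]
tool_rot: [1.0, 0.002, -0.003, -0.003]
ft_force: [-0.5, 1.4, -4.4]
grip_width: 0.0249
```

Request:
send_rows(
  deltas=[
    {"tx":0,"ty":0,"tz":0,"rx":0,"ry":0,"rz":0},
    {"tx":0,"ty":0,"tz":0,"rx":0,"ry":0,"rz":0},
    {"tx":0,"ty":0,"tz":0,"rx":0,"ry":0,"rz":0},
  ],
)

```text
time: 21.1
position: [0.4478, -0.3259, 0.0508]
tool_rot: [1.0, 0.001, 0.001, 0.001]
ft_force: [-0.3, -0.5, -3.5]
grip_width: 0.0253
```

Run:
```python
from fit import *
delta((.446,-.3238,.025),0)
```

```text
t=21.10 pos [ 0.4478 -0.3259  0.0508] yaw 0.16 q6 0.74 | t cm [-0.18 -0.22  2.58] r [ 0.0018 -0.0017  0.0028]
```

Request:
send_rows(
  deltas=[
    {"tx":-0.1,"ty":-0.1,"tz":0.8,"rx":0,"ry":0,"rz":0},
    {"tx":-0.1,"ty":-0.1,"tz":1.5,"rx":0,"ry":0,"rz":0},
    {"tx":-0.1,"ty":-0.1,"tz":2.1,"rx":0,"ry":0,"rz":0},
    {"tx":-0.1,"ty":-0.1,"tz":2.4,"rx":0,"ry":0,"rz":0},
    {"tx":-0.1,"ty":-0.1,"tz":2.4,"rx":0,"ry":0,"rz":0},
  ],
)

```text
time: 21.52
position: [0.4453, -0.3243, 0.0246]
tool_rot: [1.0, 0.001, -0.001, -0.001]
ft_force: [0.0, -0.0, -4.0]
grip_width: 0.0249
```

Request:
send_rows(
  deltas=[
    {"tx":0,"ty":0,"tz":0.05,"rx":0,"ry":0,"rz":0},
    {"tx":0,"ty":0,"tz":0.08,"rx":0,"ry":0,"rz":0},
    {"tx":0,"ty":0,"tz":0.08,"rx":0,"ry":0,"rz":0},
    {"tx":0,"ty":0,"tz":0.08,"rx":0,"ry":0,"rz":0},
  ],
)

```text
time: 21.85
position: [0.4459, -0.3249, 0.0249]
tool_rot: [1.0, 0.001, 0.0, 0.0]
ft_force: [-0.4, 0.5, -3.2]
grip_width: 0.0253
```

Request:
send_rows(
  deltas=[
    {"tx":0,"ty":0,"tz":0.05,"rx":0,"ry":0,"rz":0},
    {"tx":0,"ty":0,"tz":0.1,"rx":0,"ry":0,"rz":0},
    {"tx":0,"ty":0,"tz":0.1,"rx":0,"ry":0,"rz":0},
    {"tx":0,"ty":0,"tz":0.1,"rx":0,"ry":0,"rz":0},
  ],
)

```text
time: 22.18
position: [0.4459, -0.3249, 0.0239]
tool_rot: [1.0, 0.001, 0.0, 0.0]
ft_force: [-0.6, -0.7, -2.6]
grip_width: 0.0251
```

Request:
send_rows(
  deltas=[
    {"tx":0,"ty":0,"tz":0.03,"rx":0,"ry":0,"rz":0},
    {"tx":0,"ty":0,"tz":0.05,"rx":0,"ry":0,"rz":0},
    {"tx":0,"ty":0,"tz":0.05,"rx":0,"ry":0,"rz":0},
  ],
)

```text
time: 22.43
position: [0.4459, -0.3249, 0.0238]
tool_rot: [1.0, 0.001, 0.0, 0.0]
ft_force: [-1.0, 0.2, 3.4]
grip_width: 0.0249
```

On the floor (+3.4 N). Release and retreat.

Request:
send_rows(
  claw=5,
  deltas=[
    {"tx":0,"ty":0,"tz":0,"rx":0,"ry":0,"rz":0},
    {"tx":0,"ty":0,"tz":0,"rx":0,"ry":0,"rz":0},
    {"tx":0,"ty":0,"tz":0,"rx":0,"ry":0,"rz":0},
    {"tx":0,"ty":0,"tz":0,"rx":0,"ry":0,"rz":0},
    {"tx":0,"ty":0,"tz":0,"rx":0,"ry":0,"rz":0},
  ],
)

```text
time: 22.85
position: [0.4459, -0.3248, 0.0231]
tool_rot: [1.0, 0.001, 0.0, 0.0]
ft_force: [0.3, 0.1, -1.1]
grip_width: 0.0473
```

Request:
send_rows(
  deltas=[
    {"tx":0,"ty":0,"tz":-1,"rx":0,"ry":0,"rz":0},
    {"tx":0,"ty":0,"tz":-3,"rx":0,"ry":0,"rz":0},
    {"tx":0,"ty":0,"tz":-6,"rx":0,"ry":0,"rz":0},
    {"tx":0,"ty":0,"tz":-10,"rx":0,"ry":0,"rz":0},
    {"tx":0,"ty":0,"tz":-14,"rx":0,"ry":0,"rz":0},
  ],
)

```text
time: 23.27
position: [0.4451, -0.324, 0.1645]
tool_rot: [1.0, 0.001, -0.001, -0.001]
ft_force: [0.3, -0.9, -0.4]
grip_width: 0.0499
```

Request:
send_rows(
  deltas=[
    {"tx":0,"ty":0,"tz":-4,"rx":0,"ry":0,"rz":0},
    {"tx":0,"ty":0,"tz":-7,"rx":0,"ry":0,"rz":0},
    {"tx":0,"ty":0,"tz":-7,"rx":0,"ry":0,"rz":0},
    {"tx":0,"ty":0,"tz":-7,"rx":0,"ry":0,"rz":0},
  ],
)

```text
time: 23.6
position: [0.4466, -0.3255, 0.236]
tool_rot: [1.0, 0.001, 0.002, 0.002]
ft_force: [-0.0, 0.2, -0.0]
grip_width: 0.0499
```

Run:
```python
from fit import *
d=wristd('w17')
T=dict(robot.camera('top'));pickle.dump(T,open('top3.pkl','wb'))
save('top3',cv2.resize(T['color'][110:350,80:420],(793,560),interpolation=cv2.INTER_CUBIC))
delta(None,0)
print(master(T))
save('top3m',cv2.resize(warp(T,.575,.017,.02,half=.1),(600,600)))
```

```text
t=23.70 pos [ 0.445  -0.3239  0.2326] yaw 0.10 q6 0.74 | t cm [0. 0. 0.] r [-0.0014  0.0013  0.0018]
([(array([0.5705, 0.0157]), 'phase -0.00', [(12, np.float32(0.0)), (15, np.float32(0.0)), (16, np.float32(0.0))]), (array([0.5719, 0.0211]), 'phase 2.83', [(12, np.float32(0.007)), (15, np.float32(0.007)), (16, np.float32(0.007))])], np.float64(3.8819821596125945))
```

View pics/w17.png

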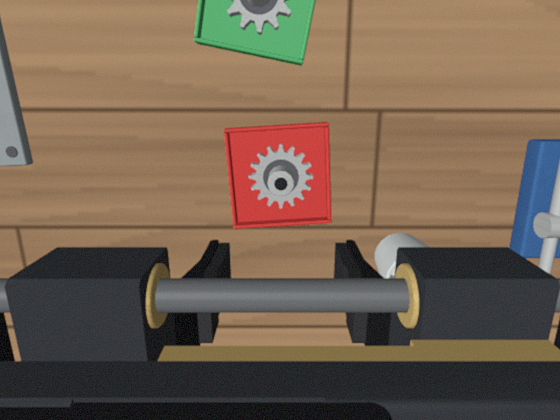

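View pics/top3.png

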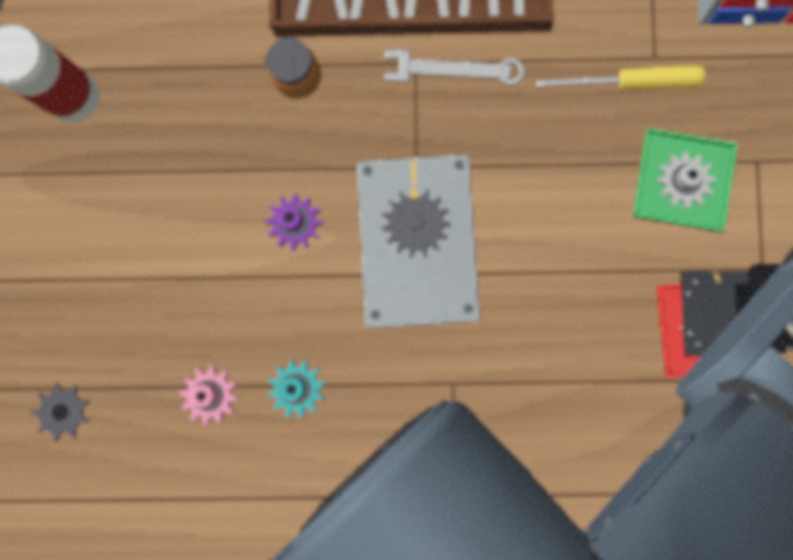

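View pics/top3m.png

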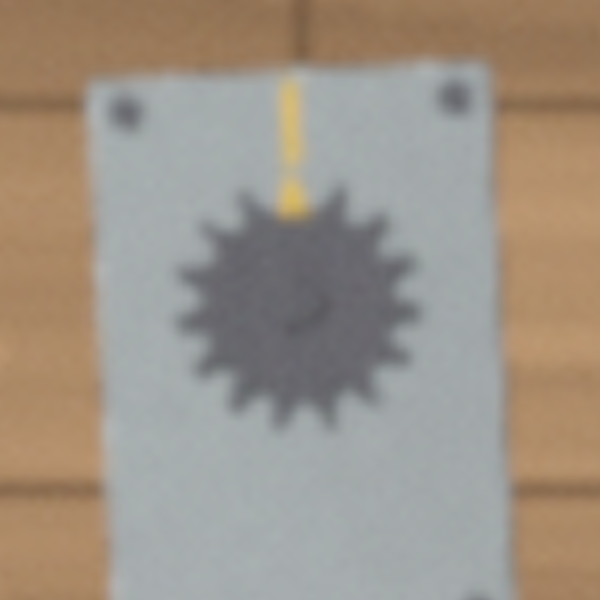

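Both gears lie flat in their trays: the 16-tooth at (281,177) in red, the 12-tooth in green. The yellow tooth at (293,195) points at the line, the other things are where they were, and the gripper is clear of everything. Handing in.

```bash
python3 -c "
from rig import robot
print(robot.hand_in(),robot.get_obs()['time'])"
```

```text
the job is handed in; nothing more can be done
the job is handed in; nothing more can be done
```

The job is done and handed in at about 24 s of the 72 s allowed; the hand-in gave no verdict.

- **Meshing:** I slid the 12-tooth steel gear into mesh on the grey bed. With it I turned the master about 37°, backed the gear off to mid-play and lifted it out.
- **Trays:** I lowered the 12-tooth gear to the floor of the green tray and the 16-tooth gear to the floor of the red one. I released each only once the force reading showed contact.

**Last checks:**
- The master was about 0.3° off the yellow line in close wrist views, including one after the lift-off.
- The last overhead picture shows the tooth still on the line and the look-alikes, sprocket, jar, wrench and screwdriver unmoved. It does not show the tin; the tin still stands in the last wrist view, though I made no measured comparison of its position.
- Both gears lie flat and roughly centred in their trays, and the gripper was clear of everything.
- The largest force reading I saw was about 8 N, against the 40 N and 120 N limits.

**Disagreements:**
- The numeric fit of the master failed on the final overhead picture because it was too coarse, so that last look at the master was by eye.
- The first two-camera position estimates were up to about 16 mm apart, so I worked from the wrist fits, which agreed to about 1–2 mm.

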